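# Unstack the salvaged power-supply parts onto their sorting plates

### The job

Take the stack of salvaged parts apart from the top down, one part after another, and set each one on the grey sorting plate whose dark inlay has its own outline: the relay on the small rectangle, the capacitor on the round one, the transformer on the middle-sized rectangle and the heat sink on the long one. Each part must end the same way up as it was, flat, centred over its inlay and turned square with it (either way round); set the parts down gently, do not drop or topple any. Do not push or knock over the screw jar and the steel cup standing among them.

Things in the scene. Friction and masses are not known exactly. Their poses are not given: they have to be found in the camera images.
- relay_mid (a point): Loose, to be moved. Origin at its centre, half-way up; z up. 30 mm high. Small white plastic block with a black foot, 36 (x) by 20 (y) mm, about 50 g: the top of the stack; its underside starts 94 mm above the bench. Grasp across its 20 mm.
- capacitor_mid (a point): Loose, to be moved. Origin at its centre, half-way up; z up. 30 mm high. Upright round can with a black sleeve, 44 mm across, about 90 g: second from the top of the stack; its underside starts 64 mm above the bench. Yaw is of no importance.
- transformer_mid (a point): Loose, to be moved. Origin at its centre, half-way up; z up. 30 mm high. Dark laminated steel block 56 (x) by 50 (y) mm, with 4 mm thick mounting ears at the foot that stretch it to 78 mm along x, about 400 g: third from the top of the stack; its underside starts 34 mm above the bench. Grasp across its 50 mm (the copper winding ends project slightly from the x faces).
- heatsink_mid (a point): Loose, to be moved. Origin at its centre, half-way up; z up. 30 mm high. Aluminium heat sink with fins along x, 110 (x) by 58 (y) mm, about 250 g: the bottom of the stack; its underside starts 4 mm above the bench. It lies on a fixed 140 by 100 by 4 mm black rubber mat. Grasp across its 58 mm. The parts merely rest on one another, roughly centred, each turned a little.
- plate_small_top (a point): Fixed flat plate, grey with a dark rubber inlay showing the part's outline; no rim, top 4 mm above the bench. Origin at the centre of its top face; z up. Rectangle 60 (x) by 44 (y) mm, inlay 36 by 20 mm: for the relay, its x along this x (either way round).
- plate_round_top (a point): Fixed flat plate, grey with a dark rubber inlay showing the part's outline; no rim, top 4 mm above the bench. Origin at the centre of its top face; z up. Disc 68 mm across, inlay 44 mm across: for the capacitor.
- plate_medium_top (a point): Fixed flat plate, grey with a dark rubber inlay showing the part's outline; no rim, top 4 mm above the bench. Origin at the centre of its top face; z up. Rectangle 102 (x) by 74 (y) mm, inlay 78 by 50 mm: for the transformer, its x along this x (either way round).
- plate_long_top (a point): Fixed flat plate, grey with a dark rubber inlay showing the part's outline; no rim, top 4 mm above the bench. Origin at the centre of its top face; z up. Rectangle 134 (x) by 82 (y) mm, inlay 110 by 58 mm: for the heat sink, its x along this x (either way round).
- jar: Bystander: small amber glass jar with a steel lid, 48 mm across, 60 mm high, loose. Origin at the centre of its underside. To be left standing where it is.
- cup: Bystander: small steel cup with brass pins in it, 48 mm across, 45 mm high, loose. Origin at the centre of its underside. To be left standing where it is.
There are look-alikes about, which are no part of the job. What is shaped like the part that bears heatsink_mid but purple is not meant. What is shaped like the part that bears plate_medium_top but blue is not meant.

How it is judged:
By the outcome, as a careful person would: the job done as asked, in the order asked, and still so for the second after the job is handed in, with the robot touching nothing.
It also fails if it takes over 115 s, if anything falls off the work surface, if the arm or the gripper's body presses on something with over 40 N, if the wrist force passes 120 N, or if a joint passes its speed limit or range.

### The arm

A 6-joint arm with a two-finger parallel gripper is mounted at the origin on the work surface. World frame = base frame: x ahead of the robot, y to its left, z up, the work surface at z = 0. Lengths are in mm, angles in rad, forces in N, time in s.
With the tool pointing down it reaches from about 350 to 775 mm from the base axis. Payload 7.3 kg.
Tool frame: the origin (TCP) lies midway between the tips of the shut fingers; the grasp point (between the pads) lies 19 mm behind it (grasp_offset is the z of the grasp point in the tool frame, in mm); z points along the fingers, y is the direction in which the jaws open and shut (so a half turn about z gives the same grasp; the last joint's range is limited). The gripper opens to 92 mm and grips with 3 to 60 N. Pads are 19 mm wide; open, the fingers measure 130 mm over their backs; the gripper's body (75 mm by 190 mm) begins 47 mm behind the grasp point.
Start: joints at [-1.384, 0.342, 1.524, -0, 1.275, -0.146], TCP at [171.535, -496.206, 226.741] pointing down, gripper open.
Joint ranges: [-2.53, 2.53], [-0.77, 2.02], [0.04, 2.7], [-1, 4.14], [0.28, 2.66], [-3.11, 3.11]. Speed limits (rad/s): [2.57, 2.57, 3.14, 3.14, 3.14, 3.14].

### API

Orientations are given as [roll, pitch, yaw] about the fixed x, y, z axes, in that order (R = Rz(yaw) Ry(pitch) Rx(roll)).
In Python, from plant import get_obs, capture, camera_model, close_job, boxes_of, regions_of, place_of, grasp_offset gives the robot as it stands. The module is installed in compiled form; this text tells all that it offers.
- The arm moves only by the tool send_rows, never from a script. Its argument "targets" is a list that holds one entry, the list of rows, each a list of 7 numbers: the turn, a rotation vector about the tool's x, y, z in degrees, then the shift along the tool's x, y, z in mm, then the closure, from -1 (fully open) to 1 (shut). A call has 1 to 5 rows; each row is the pose to reach, as a shift and turn from the pose commanded when the call began, along the tool's axes at that moment; what a row does not reach only later rows make up. A row lasts 1/12 s, in which the tool goes at most 41.7 mm and 7.16 degrees, less where a joint would pass 70% of its speed; a pose out of reach is approached as far as the arm can. A call with a gripper value outside its range is refused whole. The fingers move at their own pace and stop on an object; the grip force is fixed at half the most. Time passes only in rows, so rows that repeat a pose let the fingers close. It gives the time, the measured TCP pose, the force and the opening at its end, in the units of the state.
- get_obs(): the state, without advancing time (a new reading comes with each control period).
- capture(name): name is "scene" or "top" or "wrist"; returns the picture (480x640x3 uint8, red, green, blue); there is no depth.
- camera_model(name): a dict with "K" (3x3 intrinsics, pixels), "world_to_cam" (4x4, takes a point from world to camera coordinates). Camera axes: x right, y up, looking along -z (the intrinsics and any distortion apply to the point x, -y, -z); pixel columns grow to the right and rows downward; lengths in mm; the calibration is good to about 2 mm. A picture is of the moment at which its call begins: read the wrist's pose just before it. camera_model takes no time and is no camera call; for the wrist camera it gives the pose at the moment of the call.
- close_job(): hands the job in, once; it reports no verdict.
Trained networks look in the newest picture that a camera, given by its name, has taken for a name from the list of things; names that differ only in an ending like _2 or _b are one class to them, and where a whole thing is asked for, a point or a joint stands for the part that bears it (a point fixed in the world has none). Each returns a list of dicts, best first, with "conf" (0 to 1); they miss things now and then, are a little off and sometimes report something else, mostly with a low value. They report only what shows in the picture. A call takes as long as a camera call. They do not tell look-alikes from the thing itself.
- boxes_of(label, camera): "location" ([row, column] in pixels, amid what is visible of it).
- regions_of(label, camera): "region" (480x640 bool, what is visible of it) and "location" ([row, column] in pixels, amid what is visible of it).
- place_of(label, camera): "location" ([row, column] in pixels: a listed point, or the origin of a listed thing).
The state is a dict: "time": time; "joint_positions": joint angles; "dq": joint speeds; "tau": joint torques, N m; "tool_pos": TCP position; "tcp_rot": TCP orientation; "contact_force": force on the tool from outside, world axes, zero at the start; "moment": the same for the moment, N m; "grip_width": finger opening in mm.
Only numpy, scipy, OpenCV 4.12 (cv2) and the standard library are available. Lean on these libraries where they do the work, as an engineer would, in place of code of your own. Each camera call takes 0.05 s, during which the arm holds its last target.

## Working session

There is one attempt and no reset: what is moved stays moved. The work goes in short steps, Python scripts to look and compute and a tool call to move; the robot and the scene stay as the last step left them, time stands still between calls to the robot, and variables do not carry over. Pictures are saved under pics/ and viewed, and the job is handed in when it is done.

Besides the shell and the picture viewer there is one more tool, called as name([rows], argument=value, ...), one row to a line, values as JSON. send_rows: Moves the arm, as the interface text tells. Its arguments: {"type":"object","properties":{"targets":{"type":"array","items":{"type":"array","items":{"type":"array","items":{"type":"number"}}}}},"required":["targets"]}

```bash
mkdir -p pics
cat > h.py <<'E'
import numpy as np, cv2
from plant import *
def save(n,f):
    im=capture(n); cv2.imwrite('pics/'+f,im[:,:,::-1]); return im
def proj(cm,p):
    K=np.array(cm['K']);W=np.array(cm['world_to_cam']);c=W[:3,:3]@np.array(p,float)+W[:3,3]
    v=np.array([c[0],-c[1],-c[2]]); u=K@v; return u[:2]/u[2]
def unproj(cm,rc,z):
    K=np.array(cm['K']);W=np.array(cm['world_to_cam'])
    d=np.linalg.inv(K)@np.array([rc[1],rc[0],1.]); d=np.array([d[0],-d[1],-d[2]])
    R=W[:3,:3];o=-R.T@W[:3,3];d=R.T@d
    return o+d*(z-o[2])/d[2]
E
python3 - <<'E'
from h import *
save('scene','s0.png');save('top','t0.png');save('wrist','w0.png')
for n in ('top','scene'):
    cm=camera_model(n);print(n,{k:np.round(v,2).tolist() if not isinstance(v,str) else v for k,v in cm.items()})
print(get_obs(),grasp_offset)
E
```

```text
top {'K': [[538.07, 0.0, 331.42], [0.0, 538.07, 239.41], [0.0, 0.0, 1.0]], 'world_to_cam': [[-0.02, -1.0, 0.01, 14.46], [0.99, -0.02, 0.13, -522.88], [-0.13, 0.02, 0.99, -1019.74], [0.0, 0.0, 0.0, 1.0]]}
scene {'K': [[611.44, 0.0, 313.53], [0.0, 611.44, 247.48], [0.0, 0.0, 1.0]], 'world_to_cam': [[-0.28, 0.96, -0.01, 131.26], [-0.76, -0.22, 0.62, 327.18], [0.59, 0.18, 0.79, -1805.28], [0.0, 0.0, 0.0, 1.0]]}
{'time': 0.15, 'joint_positions': array([-1.38403732e+00,  3.42535593e-01,  1.52476756e+00,  6.42111625e-06,
        1.27538985e+00, -1.46009456e-01]), 'dq': array([ 2.13838567e-03, -1.86102737e-03, -3.29782407e-03,  5.15470974e-04,
       -2.06665639e-05, -1.07051968e-03]), 'tau': array([ 8.15633448e-04, -4.31469977e+01, -2.44354534e+01,  7.17392215e-02,
        5.38496068e-02, -8.78628975e-05]), 'tool_pos': array([ 171.46106969, -495.90677952,  226.2291515 ]), 'tcp_rot': array([-3.14050490e+00, -1.66167340e-04,  3.32766495e-01]), 'contact_force': array([ 0.14442402, -1.0313852 , -0.44212793]), 'moment': array([0.01689351, 0.03485411, 0.00993103]), 'grip_width': 91.93363024101018} -18.8
```

View pics/t0.png

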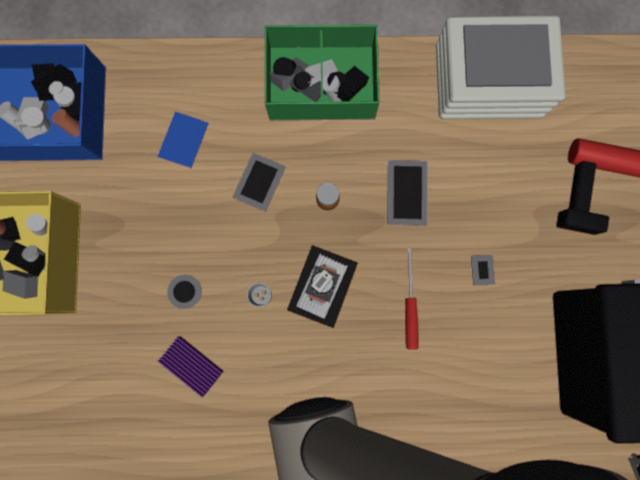

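View pics/s0.png

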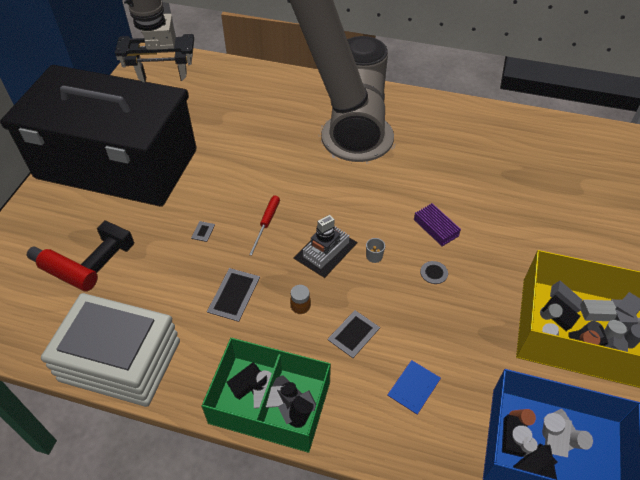

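View pics/w0.png

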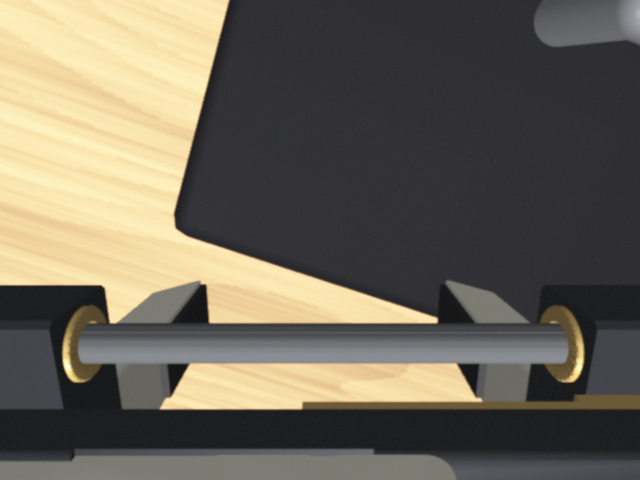

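Run:
```python
from h import *
cm=camera_model('top')
Z=dict(relay_mid=109,capacitor_mid=79,transformer_mid=49,heatsink_mid=19,plate_small_top=4,plate_round_top=4,plate_medium_top=4,plate_long_top=4,jar=0,cup=0)
for l,z in Z.items():
    for d in place_of(l,'top')[:3]:
        print(l,round(d['conf'],2),np.round(d['location'],1),np.round(unproj(cm,d['location'],z),1))
print(get_obs()['time'])
```

```text
relay_mid 0.7 [282.1 324.4] [436.4  21.  109. ]
relay_mid 0.29 [285.4 320.8] [430.6  27.5 109. ]
capacitor_mid 0.8 [281.7 324.3] [438.5  21.1  79. ]
transformer_mid 0.61 [285.  322.4] [433.7  24.8  49. ]
heatsink_mid 0.78 [363.2 192.2] [289.4 277.1  19. ]
heatsink_mid 0.69 [285.  321.6] [435.   26.5  19. ]
plate_small_top 0.87 [271.6 481.9] [ 457.  -294.7    4. ]
plate_round_top 0.7 [179.1 256. ] [652.8 156.9   4. ]
plate_round_top 0.64 [291.9 184.1] [426.5 298.8   4. ]
plate_medium_top 0.96 [180. 258.] [650.9 152.8   4. ]
plate_medium_top 0.8 [139.8 183.7] [737.3 304.9   4. ]
plate_long_top 0.88 [188.1 406.1] [ 629.7 -148.6    4. ]
jar 0.98 [199.7 327.4] [608.8  12.2   0. ]
cup 0.61 [294.8 261.5] [418.3 146.3   0. ]
0.65
```

```bash
cat >> h.py <<'E'
def rectify(im,cm,cx,cy,z,half=80,s=3):
    q=np.array([[cx+half,cy+half],[cx+half,cy-half],[cx-half,cy-half],[cx-half,cy+half]],float)
    src=np.array([proj(cm,[*p,z]) for p in q],np.float32)
    n=2*half*s; H=cv2.getPerspectiveTransform(src,np.array([[0,0],[n,0],[n,n],[0,n]],np.float32))
    return cv2.warpPerspective(im,H,(n,n),flags=cv2.INTER_CUBIC)   # up = +x, left = +y
def inlay(im,cm,cx,cy,area,z=4,half=80,s=3,thr=60):
    r=rectify(im,cm,cx,cy,z,half,s); g=cv2.cvtColor(r,cv2.COLOR_RGB2GRAY)
    m=(cv2.GaussianBlur(g,(5,5),0)<thr).astype(np.uint8)
    n,l,st,c=cv2.connectedComponentsWithStats(m)
    k=min(range(1,n),key=lambda i:abs(st[i,4]/s/s-area)); cs,_=cv2.findContours((l==k).astype(np.uint8),0,1)
    cc=max(cs,key=cv2.contourArea); (u,v),(w,h),a=cv2.minAreaRect(cc)
    b=cv2.boxPoints(((u,v),(w,h),a)); e=max([b[1]-b[0],b[2]-b[1]],key=np.linalg.norm)
    d=np.array([-e[1],-e[0]]); ang=np.degrees(np.arctan2(d[1],d[0]))
    P=lambda u,v:(cx+half-v/s, cy+half-u/s)
    return dict(c=np.round(P(*c[k]),1),rc=np.round(P(u,v),1),size=np.round((w/s,h/s),1),yaw=round(float((ang+90)%180-90),1),area=st[k,4]/s/s)
E
python3 - <<'E'
from h import *
im=cv2.imread('pics/t0.png')[:,:,::-1].copy(); cm=camera_model('top')
for n,c,a in (('small',(457,-295),720),('round',(426,299),1520),('med',(651,153),3900),('long',(630,-149),6380)):
    print(n,inlay(im,cm,*c,a))
    
r=rectify(im,cm,435,25,100,80,4);cv2.imwrite('pics/stk0.png',cv2.resize(r,(600,600))[:,:,::-1])
W=np.array(camera_model('wrist')['world_to_cam']); o=get_obs()
from scipy.spatial.transform import Rotation as R
Rt=R.from_euler('xyz',o['tcp_rot']).as_matrix()
print(np.round(W[:3,:3]@Rt,3), np.round(Rt.T@(-W[:3,:3].T@W[:3,3]-o['tool_pos']),1), camera_model('wrist')['K'])
E
```

```text
small {'c': array([ 461. , -296.9]), 'rc': array([ 461. , -296.9]), 'size': array([34.3, 18.8]), 'yaw': 1.7, 'area': np.float64(630.0)}
round {'c': array([427.8, 299.6]), 'rc': array([427.7, 299.7]), 'size': array([42., 42.]), 'yaw': 45.0, 'area': np.float64(1399.0)}
med {'c': array([648.3, 151.4]), 'rc': array([648.4, 151.3]), 'size': array([49.1, 76.9]), 'yaw': -24.0, 'area': np.float64(3702.1111111111113)}
long {'c': array([ 622. , -150.8]), 'rc': array([ 622. , -150.8]), 'size': array([ 57. , 109.1]), 'yaw': -2.4, 'area': np.float64(6121.88888888889)}
[[ 0.001  1.    -0.   ]
 [ 0.966 -0.     0.259]
 [ 0.259 -0.    -0.966]] [  68.7    0.2 -158.7] [[427.36149038   0.         322.77391386]
 [  0.         427.36149038 240.34815042]
 [  0.           0.           1.        ]]
```

View pics/stk0.png

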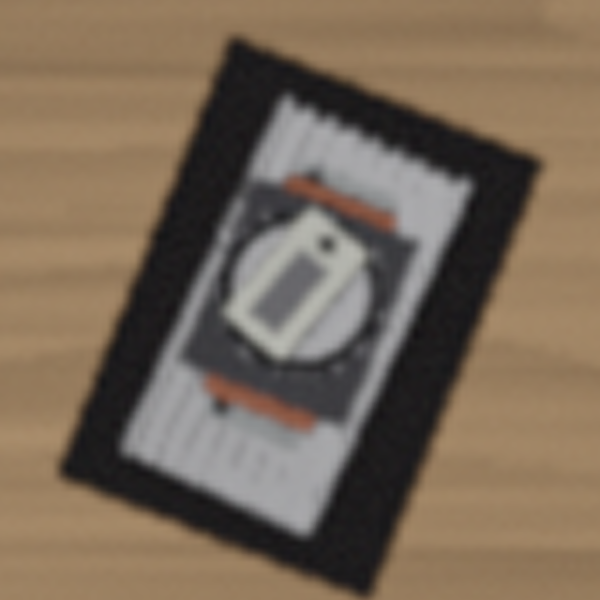

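```bash
cat > plan.py <<'E'
from h import *
import sys
from scipy.spatial.transform import Rotation as R
o=get_obs(); Rt=R.from_euler('xyz',o['tcp_rot']); 
x,y,z,yaw=map(float,sys.argv[1:5])
T=R.from_euler('xyz',[np.pi,0,np.radians(yaw)])
print('t',round(o['time'],2),'pos',np.round(o['tool_pos'],1),'rot',np.round(np.degrees(o['tcp_rot']),2),'w',round(o['grip_width'],1),'F',np.round(o['contact_force'],1),'j6',round(o['joint_positions'][5],2))
print('turn',np.round((Rt.inv()*T).as_rotvec(degrees=True),2),'shift',np.round(Rt.inv().apply(np.array([x,y,z])-o['tool_pos']),1))
E
python3 plan.py 436 21 250 -30; python3 plan.py 300 -400 290 0
```

```text
t 0.65 pos [ 171.5 -496.2  226.8] rot [179.99   0.    19.07] w 91.8 F [-0.   0.2  0.3] j6 -0.15
turn [ 1.000e-02 -0.000e+00  4.907e+01] shift [ 418.9 -402.4  -23.3]
t 0.65 pos [ 171.5 -496.2  226.8] rot [179.99   0.    19.07] w 91.8 F [-0.   0.2  0.3] j6 -0.15
turn [1.000e-02 0.000e+00 1.907e+01] shift [152.8 -48.9 -63.3]
```

send_rows([
  [[0,0,4,20,-6,-20,-1],[0,0,8,50,-16,-45,-1],[0,0,12,85,-27,-63,-1],[0,0,16,120,-38,-63,-1],[0,0,19,152,-55,-63,-1]],
])

```text
time: 1.07
tool_pos: [298.9, -394.4, 291.0]
tcp_rot: [3.139, -0.002, -0.003]
contact_force: [0.2, -0.1, -0.2]
grip_width: 91.9
```

```bash
python3 plan.py 436 21 250 -30
```

```text
t 1.07 pos [ 298.9 -394.4  291. ] rot [ 1.7983e+02 -1.1000e-01 -1.7000e-01] w 91.9 F [ 0.2 -0.1 -0.2] j6 0.5
turn [ 0.14 -0.15 29.83] shift [ 135.8 -416.    40. ]
```

send_rows([
  [[0,0,4,12,-38,0,-1],[0,0,8,24,-76,0,-1],[0,0,12,36,-114,5,-1],[0,0,16,48,-152,10,-1],[0,0,18,60,-190,20,-1]],
])

```text
time: 1.48
tool_pos: [357.5, -203.0, 270.4]
tcp_rot: [3.141, -0.002, -0.317]
contact_force: [1.7, 0.1, -0.5]
grip_width: 91.5
```

```bash
python3 plan.py 436 21 250 -30
```

```text
t 1.48 pos [ 357.5 -203.   270.4] rot [ 1.7995e+02 -1.4000e-01 -1.8160e+01] w 91.5 F [ 1.7  0.1 -0.5] j6 1.18
turn [ 0.04 -0.14 11.84] shift [   4.7 -237.3   20.2]
```

send_rows([
  [[0,0,4,1,-40,5,-1],[0,0,7,2,-80,10,-1],[0,0,10,3,-120,15,-1],[0,0,12,4,-160,20,-1],[0,0,12,5,-190,20,-1]],
])

```text
time: 1.9
tool_pos: [420.1, -22.4, 249.1]
tcp_rot: [-3.141, 0.001, -0.523]
contact_force: [0.0, -0.2, -0.2]
grip_width: 91.8
```

send_rows([
  [[0,0,0,0,-25,0,-1],[0,0,0,0,-43,0,-1],[0,0,0,0,-47,0,-1],[0,0,0,0,-47,0,-1],[0,0,0,0,-47,0,-1]],
])

```text
time: 2.32
tool_pos: [443.4, 15.0, 249.6]
tcp_rot: [3.141, 0.0, -0.522]
contact_force: [0.8, -0.0, 0.3]
grip_width: 91.7
```

```bash
python3 plan.py 436 21 250 -30
python3 - <<'E'
from h import *
im=save('wrist','w1.png'); cm=camera_model('wrist')
for l,z in dict(relay_mid=109,capacitor_mid=79,transformer_mid=49,heatsink_mid=19).items():
    for d in place_of(l,'wrist')[:2]: print(l,round(d['conf'],2),np.round(d['location'],1),np.round(unproj(cm,d['location'],z),1))
E
```

```text
t 2.32 pos [443.4  15.  249.6] rot [ 1.7996e+02  1.0000e-02 -2.9910e+01] w 91.7 F [ 0.8 -0.   0.3] j6 1.95
turn [0.04 0.01 0.09] shift [-9.4 -1.5 -0.4]
relay_mid 0.69 [236.3 313.5] [439.1  23.7 109. ]
capacitor_mid 0.73 [226.2 318. ] [438.   20.9  79. ]
```

View pics/w1.png

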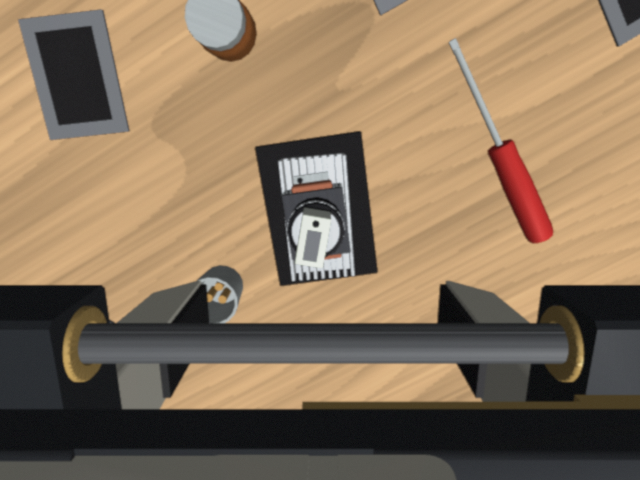

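Run:
```python
from h import *
im=cv2.imread('pics/w1.png')[:,:,::-1].copy(); cm=camera_model('wrist')
r=rectify(im,cm,438,23,124,40,15);cv2.imwrite('pics/r1.png',cv2.resize(r,(600,600))[:,:,::-1])
r=rectify(im,cm,438,23,34,80,5);cv2.imwrite('pics/r2.png',cv2.resize(r,(600,600))[:,:,::-1])
r=rectify(cv2.imread('pics/t0.png')[:,:,::-1].copy(),camera_model('top'),438,23,124,40,15);cv2.imwrite('pics/r3.png',cv2.resize(r,(600,600))[:,:,::-1])
```

```text
(no output)
```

View pics/r1.png

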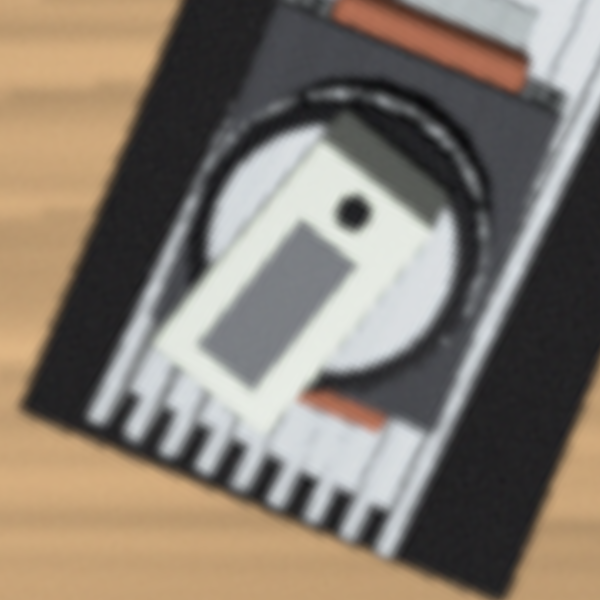

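View pics/r2.png

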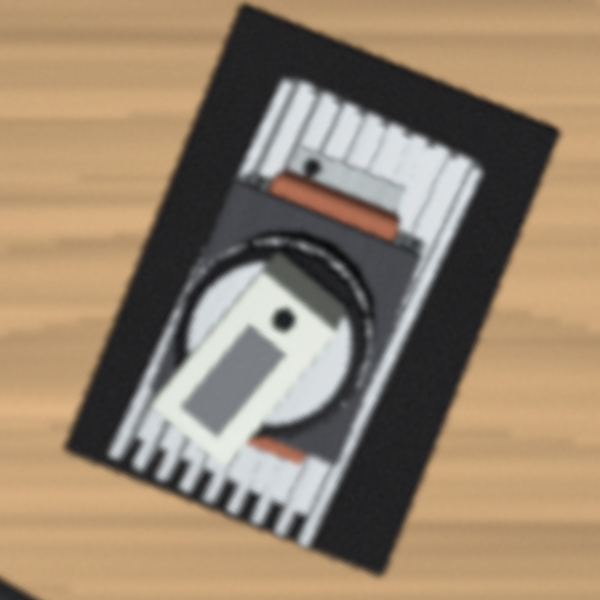

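View pics/r3.png

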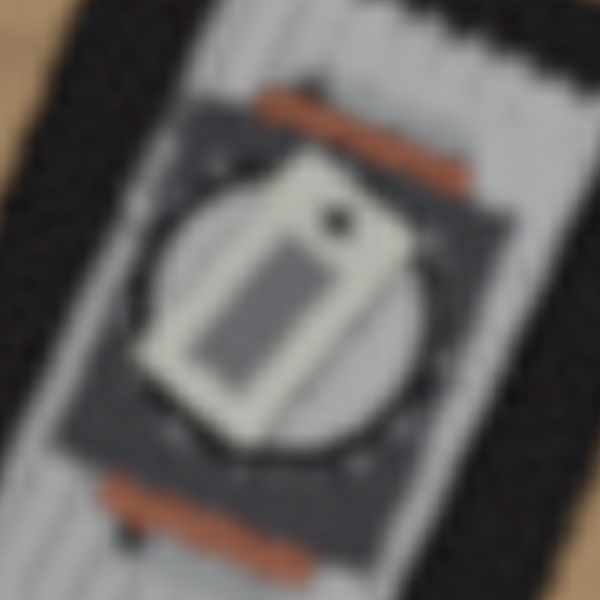

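```bash
python3 plan.py 440 23.4 200 -40
```

```text
t 2.57 pos [443.5  14.6 249.8] rot [ 1.7999e+02 -1.0000e-02 -3.0020e+01] w 91.9 F [ 0.1 -0.6  0.5] j6 1.95
turn [ 0.01 -0.01  9.98] shift [-7.4 -5.9 49.8]
```

send_rows([
  [[0,0,4,-2,-2,15,-1],[0,0,8,-5,-4,32,-1],[0,0,10,-7.4,-5.9,45,-1],[0,0,10,-7.4,-5.9,50,-1],[0,0,10,-7.4,-5.9,50,-1]],
])

```text
time: 2.98
tool_pos: [439.5, 23.9, 198.9]
tcp_rot: [3.14, 0.002, -0.696]
contact_force: [-0.0, 0.1, 0.3]
grip_width: 91.9
```

```bash
python3 plan.py 440 23.4 124 -40
python3 - <<'E'
from h import *
im=save('wrist','w2.png'); cm=camera_model('wrist')
r=rectify(im,cm,438,23,124,40,15);cv2.imwrite('pics/r4.png',cv2.resize(r,(600,600))[:,:,::-1])
E
```

```text
t 2.98 pos [439.5  23.9 198.9] rot [ 1.7992e+02  1.0000e-01 -3.9890e+01] w 91.9 F [-0.   0.1  0.3] j6 2.15
turn [0.08 0.1  0.11] shift [ 0.8  0.  74.9]
```

View pics/w2.png

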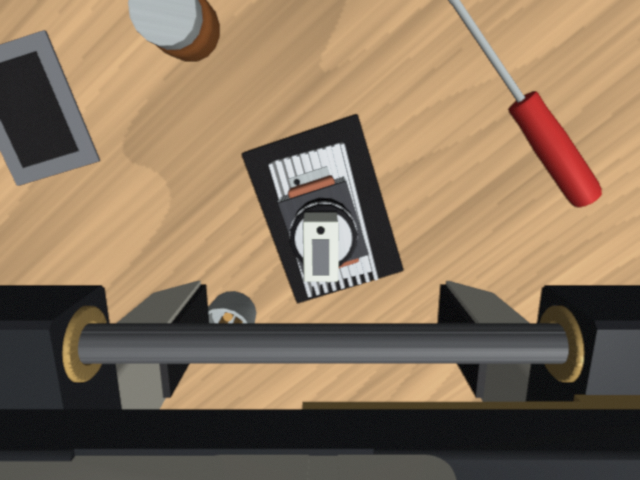

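View pics/r4.png

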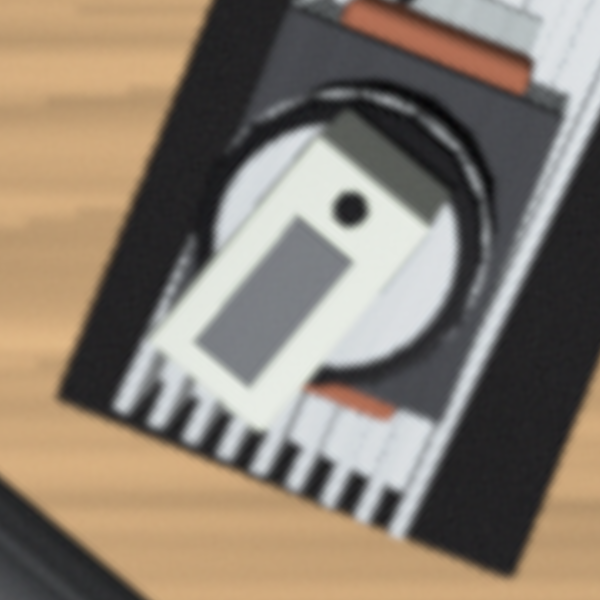

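send_rows([
  [[0,0,0,0.5,0,20,-1],[0,0,0,0.5,0,50,-1],[0,0,0,0.5,0,80,-1],[0,0,0,0.5,0,97,-1],[0,0,0,0.5,0,102,-1]],
])

```text
time: 3.45
tool_pos: [439.8, 23.7, 96.1]
tcp_rot: [3.14, 0.003, -0.696]
contact_force: [-1.3, -0.1, 0.3]
grip_width: 91.6
```

```bash
python3 plan.py 440.1 23.6 98 -40.2
python3 - <<'E'
from h import *
im=save('wrist','w3.png')
E
```

```text
t 3.45 pos [439.8  23.7  96.1] rot [ 1.799e+02  1.500e-01 -3.991e+01] w 91.6 F [-1.3 -0.1  0.3] j6 2.15
turn [0.1  0.15 0.29] shift [ 0.3 -0.1 -1.9]
```

View pics/w3.png

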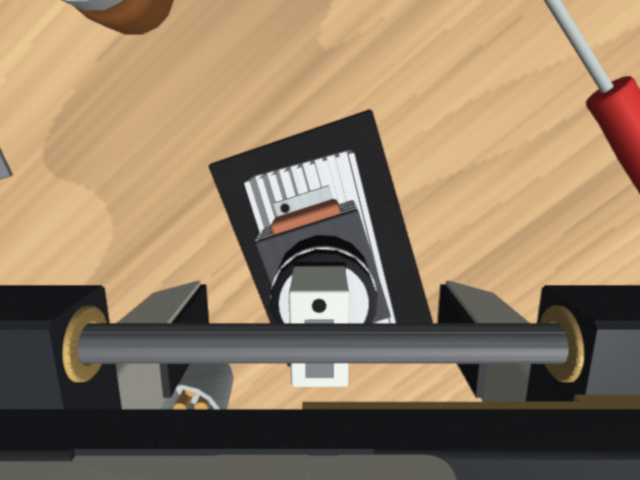

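send_rows([
  [[0,0,0.3,0.3,0,-1,-1],[0,0,0.3,0.3,0,-2,-1],[0,0,0.3,0.3,0,-2,1],[0,0,0.3,0.3,0,-2,1],[0,0,0.3,0.3,0,-2,1]],
])

```text
time: 3.92
tool_pos: [441.4, 23.7, 100.5]
tcp_rot: [-3.141, -0.002, -0.702]
contact_force: [1.4, 0.1, -0.4]
grip_width: 76.3
```

send_rows([
  [[0,0,0,0,0,0,1],[0,0,0,0,0,0,1],[0,0,0,0,0,0,1],[0,0,0,0,0,0,1],[0,0,0,0,0,0,1]],
])

```text
time: 4.33
tool_pos: [440.8, 23.8, 99.7]
tcp_rot: [3.141, 0.0, -0.702]
contact_force: [-0.0, 1.2, 0.6]
grip_width: 43.5
```

```bash
python3 plan.py 440.1 23.6 98 -40.2
python3 - <<'E'
from h import *
im=save('wrist','w4.png')
E
```

```text
t 4.33 pos [440.8  23.8  99.7] rot [179.99   0.   -40.23] w 43.5 F [-0.   1.2  0.6] j6 2.15
turn [ 0.01  0.   -0.03] shift [-0.5  0.6  1.7]
```

View pics/w4.png

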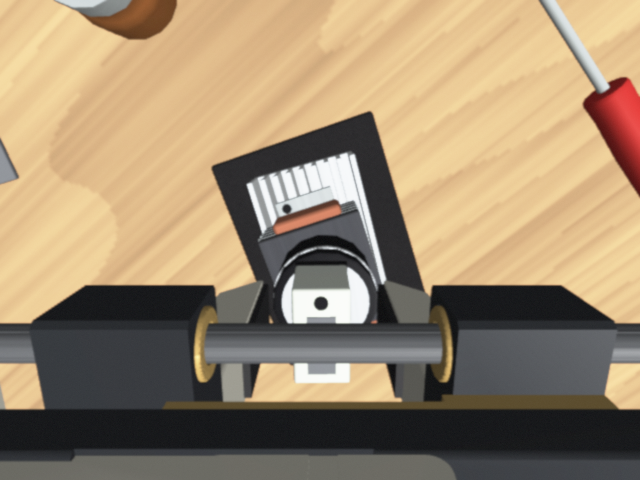

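send_rows([
  [[0,0,0,0,0,0,1],[0,0,0,0,0,0,1],[0,0,0,0,0,0,1],[0,0,0,0,0,0,1],[0,0,0,0,0,0,1]],
])

```text
time: 4.8
tool_pos: [440.8, 23.7, 99.7]
tcp_rot: [3.141, -0.0, -0.702]
contact_force: [0.1, -0.3, -0.1]
grip_width: 19.6
```

```bash
for i in 1 2 3; do python3 -c "
from h import *
capture('top')";python3 plan.py 440.1 23.6 98 -40.2;done
```

```text
t 4.85 pos [440.9  23.7  99.7] rot [180.    -0.   -40.23] w 19.9 F [ 0.2 -0.2 -0.8] j6 2.15
turn [ 0.   -0.   -0.03] shift [-0.5  0.6  1.7]
t 4.9 pos [440.8  23.7  99.7] rot [180.    -0.   -40.23] w 19.9 F [-0.5  0.2  0.3] j6 2.15
turn [ 0.   -0.   -0.03] shift [-0.5  0.6  1.7]
t 4.95 pos [440.8  23.7  99.7] rot [179.99  -0.   -40.23] w 19.7 F [ 0.5  0.3 -1.6] j6 2.15
turn [ 0.01 -0.   -0.03] shift [-0.5  0.6  1.7]
```

```bash
python3 plan.py 461 -297 190 1.7
```

```text
t 4.95 pos [440.8  23.7  99.7] rot [179.99  -0.   -40.23] w 19.7 F [ 0.5  0.3 -1.6] j6 2.15
turn [ 1.000e-02  0.000e+00 -4.193e+01] shift [222.6 231.8 -90.3]
```

send_rows([
  [[0,0,0,0,0,-10,1],[0,0,0,0,0,-28,1],[0,0,-5,8,8,-50,1],[0,0,-10,25,26,-72,1],[0,0,-15,48,50,-85,1]],
])

```text
time: 5.37
tool_pos: [445.7, -45.0, 186.8]
tcp_rot: [-3.141, -0.002, -0.433]
contact_force: [0.7, -0.6, -0.8]
grip_width: 20.2
```

```bash
python3 plan.py 461 -297 190 1.7
```

```text
t 5.37 pos [445.7 -45.  186.8] rot [-1.7996e+02 -1.3000e-01 -2.4810e+01] w 20.2 F [ 0.7 -0.6 -0.8] j6 1.73
turn [-1.000e-02 -1.400e-01 -2.651e+01] shift [119.6 222.3  -3.1]
```

send_rows([
  [[0,0,-5,17,32,-2,1],[0,0,-10,34,64,-4,1],[0,0,-15,52,96,-4,1],[0,0,-20,70,130,-4,1],[0,0,-24,86,160,-4,1]],
])

```text
time: 5.78
tool_pos: [454.5, -229.1, 188.8]
tcp_rot: [3.141, -0.0, -0.018]
contact_force: [1.4, 0.8, -0.3]
grip_width: 19.5
```

```bash
python3 plan.py 461 -297 190 1.7
```

```text
t 5.78 pos [ 454.5 -229.1  188.8] rot [ 1.7997e+02 -1.0000e-02 -1.0100e+00] w 19.5 F [ 1.4  0.8 -0.3] j6 0.97
turn [ 0.03 -0.01 -2.71] shift [ 7.7 67.8 -1.2]
```

send_rows([
  [[0,0,-2,3,28,0,1],[0,0,-2.9,5,50,0,1],[0,0,-2.9,7,63,0,1],[0,0,-2.9,7.5,66,0,1],[0,0,-2.9,7.5,66,0,1]],
])

```text
time: 6.2
tool_pos: [460.8, -292.9, 188.3]
tcp_rot: [-3.141, 0.0, 0.028]
contact_force: [-0.5, 0.5, -0.5]
grip_width: 19.8
```

```bash
python3 - <<'E'
from h import *
capture('top');capture('top')
o=get_obs();print(o['tool_pos'],np.degrees(o['tcp_rot']))
im=save('wrist','w5.png'); cm=camera_model('wrist')
print(inlay(im,cm,461,-297,720,half=60))
r=rectify(im,cm,461,-297,4,60,10);cv2.imwrite('pics/r5.png',cv2.resize(r,(600,600))[:,:,::-1])
E
python3 plan.py 461 -297 190 1.7
```

```text
[ 460.80009231 -291.61484361  188.57762793] [-1.79948919e+02  3.06234796e-02  1.69591905e+00]
{'c': array([ 462.6, -298.4]), 'rc': array([ 462.6, -298.4]), 'size': array([34.2, 18.1]), 'yaw': 1.7, 'area': np.float64(617.8888888888889)}
t 6.35 pos [ 460.9 -291.5  188.8] rot [-1.7997e+02  2.0000e-02  1.7300e+00] w 20.1 F [-0.2  0.9 -1.1] j6 0.84
turn [-0.03  0.02  0.03] shift [-0.1  5.5 -1.2]
```

View pics/w5.png

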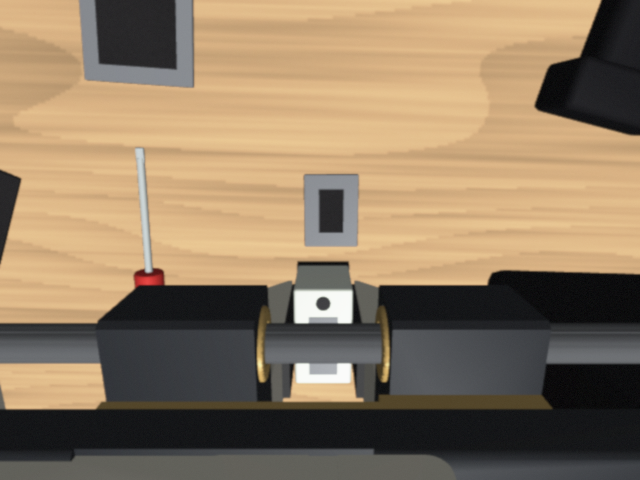

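View pics/r5.png

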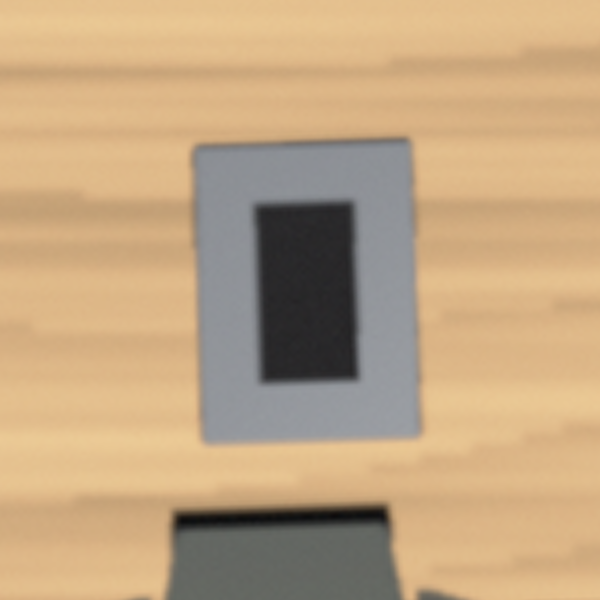

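Run:
```python
from h import *
im=cv2.imread('pics/w5.png')[:,:,::-1].copy(); cm=camera_model('wrist'); o=get_obs()
z=o['tool_pos'][2]+24.3
cv2.imwrite('pics/c5.png',cv2.resize(im[250:400,260:390],None,fx=5,fy=4,interpolation=cv2.INTER_NEAREST)[:,:,::-1])
for rc in ((289.5,295),(289.5,351.5),(382.5,295.5),(382.5,351)): print(np.round(unproj(cm,rc,z),1))
print(o['tool_pos'])
```

```text
[ 476.3 -282.2  213.1]
[ 476.9 -301.2  213.1]
[ 440.7 -282.9  213.1]
[ 441.3 -302.7  213.1]
[ 460.89159263 -291.49225185  188.76051812]
```

View pics/c5.png

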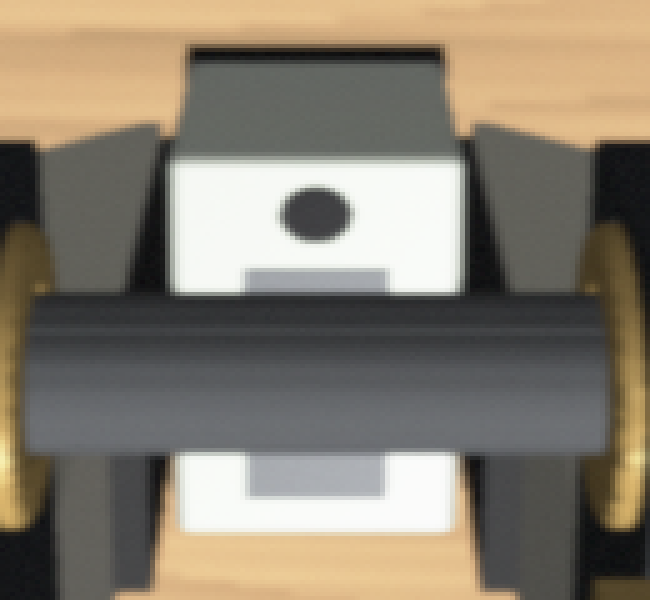

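send_rows([
  [[0,0,0,1,2,20,1],[0,0,0,2,4,50,1],[0,0,0,3,7,90,1],[0,0,0,3,7,125,1],[0,0,0,3,7,150,1]],
])

```text
time: 6.77
tool_pos: [463.3, -297.7, 36.2]
tcp_rot: [-3.14, 0.002, 0.03]
contact_force: [0.4, -0.1, -0.2]
grip_width: 20.0
```

send_rows([
  [[0,0,0,0,0,10,1],[0,0,0,0,0,15,1],[0,0,0,0,0,16,1],[0,0,0,0,0,16,1],[0,0,0,0,0,16,1]],
])

```text
time: 7.18
tool_pos: [465.1, -300.5, 24.5]
tcp_rot: [3.139, -0.002, 0.029]
contact_force: [0.1, 0.5, 0.1]
grip_width: 19.8
```

Run:
```python
from h import *
capture('top');capture('top')
o=get_obs();print(o['tool_pos'],np.degrees(o['tcp_rot']))
im=save('wrist','w6.png'); cm=camera_model('wrist')
r=rectify(im,cm,464,-298,4,60,10);cv2.imwrite('pics/r6.png',cv2.resize(r,(600,600))[:,:,::-1])
```

```text
[ 464.86644391 -300.48876288   24.26132972] [ 1.79881993e+02 -1.24458695e-01  1.67208638e+00]
```

View pics/w6.png

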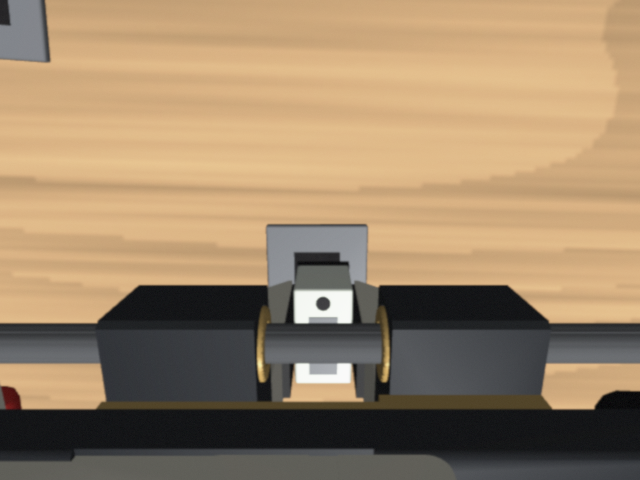

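View pics/r6.png

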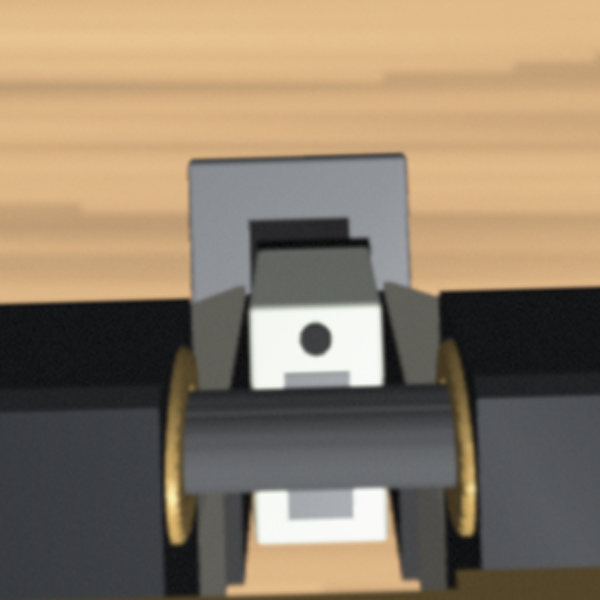

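Run:
```python
from h import *
im=cv2.imread('pics/w6.png')[:,:,::-1].copy(); cm=camera_model('wrist'); o=get_obs()
cv2.imwrite('pics/c6.png',cv2.resize(im[215:305,255:380],None,fx=6,fy=6,interpolation=cv2.INTER_NEAREST)[:,:,::-1])
```

```text
(no output)
```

View pics/c6.png

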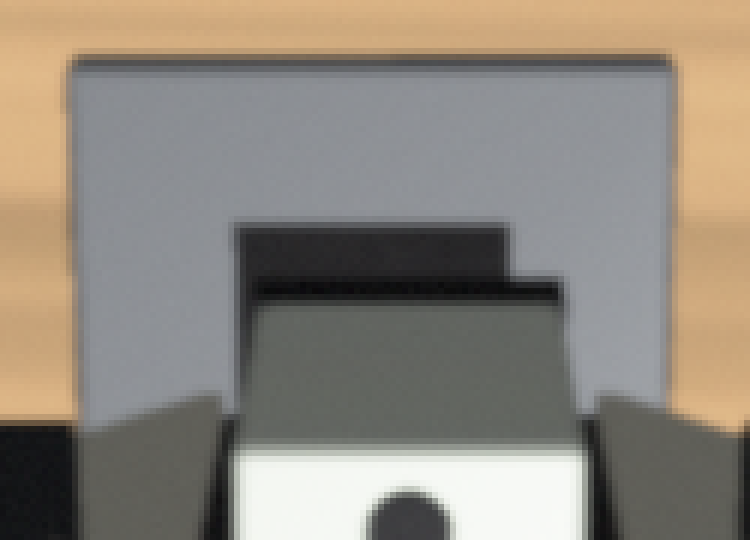

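Run:
```python
from h import *
cm=camera_model('wrist'); o=get_obs(); print(o['tool_pos'])
u=lambda r,c,z:np.round(unproj(cm,(r,c),z)[:2],1)
print('plate',u(226.7,267.5,4),u(226.7,367,4),'inlay',u(253,294.5,4),u(253,339.5,4))
z=o['tool_pos'][2]-5.7
print('relay',u(262,297.5,z),u(262,348.3,z))
```

```text
[ 464.68739262 -300.36225311   24.01818423]
plate [ 490.9 -276.4] [ 492.2 -319.1] inlay [ 479.5 -288.1] [ 480.  -307.8]
relay [ 480.  -290.2] [ 480.6 -310.7]
```

send_rows([
  [[0,0,0,-0.3,-1.2,3,1],[0,0,0,-0.5,-2.5,6,1],[0,0,0,-0.5,-2.5,9,1],[0,0,0,-0.5,-2.5,10,1],[0,0,0,-0.5,-2.5,10,1]],
])

```text
time: 7.75
tool_pos: [463.2, -297.2, 12.2]
tcp_rot: [-3.141, 0.001, 0.029]
contact_force: [-0.1, 0.3, -0.3]
grip_width: 19.5
```

send_rows([
  [[0,0,0,0,0,0,1],[0,0,0,0,0,0,1],[0,0,0,0,0,0,1]],
])

```text
time: 8.0
tool_pos: [463.6, -297.5, 12.8]
tcp_rot: [3.141, -0.0, 0.029]
contact_force: [0.3, -0.1, -0.4]
grip_width: 19.4
```

send_rows([
  [[0,0,0,0,0,1,1],[0,0,0,0,0,1.8,1],[0,0,0,0,0,2.3,1],[0,0,0,0,0,2.6,1],[0,0,0,0,0,2.8,1]],
])

```text
time: 8.42
tool_pos: [463.5, -297.4, 9.9]
tcp_rot: [3.142, 0.0, 0.029]
contact_force: [1.0, 0.6, 0.4]
grip_width: 19.7
```

send_rows([
  [[0,0,0,0,0,0.3,1],[0,0,0,0,0,0.6,1],[0,0,0,0,0,0.6,1]],
])

```text
time: 8.67
tool_pos: [463.5, -297.4, 9.7]
tcp_rot: [3.141, -0.0, 0.029]
contact_force: [-0.4, 0.2, 4.0]
grip_width: 20.0
```

send_rows([
  [[0,0,0,0,0,-0.3,0.2],[0,0,0,0,0,-0.3,0.2],[0,0,0,0,0,-0.3,0.2],[0,0,0,0,0,-0.3,0.2],[0,0,0,0,0,-5,0.2]],
])

```text
time: 9.08
tool_pos: [463.0, -297.0, 13.6]
tcp_rot: [-3.14, 0.001, 0.029]
contact_force: [-0.9, -0.4, 0.6]
grip_width: 37.0
```

send_rows([
  [[0,0,0,0,0,-15,0.2],[0,0,0,0,0,-40,0],[0,0,0,0,0,-75,-0.5],[0,0,0,0,0,-100,-1],[0,0,0,0,0,-105,-1]],
])

```text
time: 9.5
tool_pos: [465.5, -299.0, 124.3]
tcp_rot: [3.136, -0.006, 0.029]
contact_force: [0.5, -0.3, 0.7]
grip_width: 58.9
```

Run:
```python
from h import *
capture('top');capture('top')
o=get_obs();print(o['tool_pos'],np.degrees(o['tcp_rot']),o['grip_width'])
im=save('wrist','w7.png'); cm=camera_model('wrist')
r=rectify(im,cm,462,-298.5,4,40,15);cv2.imwrite('pics/r7.png',cv2.resize(r,(600,600))[:,:,::-1])
r=rectify(im,cm,462,-298.5,34,40,15);cv2.imwrite('pics/r7b.png',cv2.resize(r,(600,600))[:,:,::-1])
```

```text
[ 464.17835432 -297.92801385  120.96149723] [ 1.79858643e+02 -1.51813803e-01  1.67028159e+00] 66.77958208912916
```

View pics/r7.png

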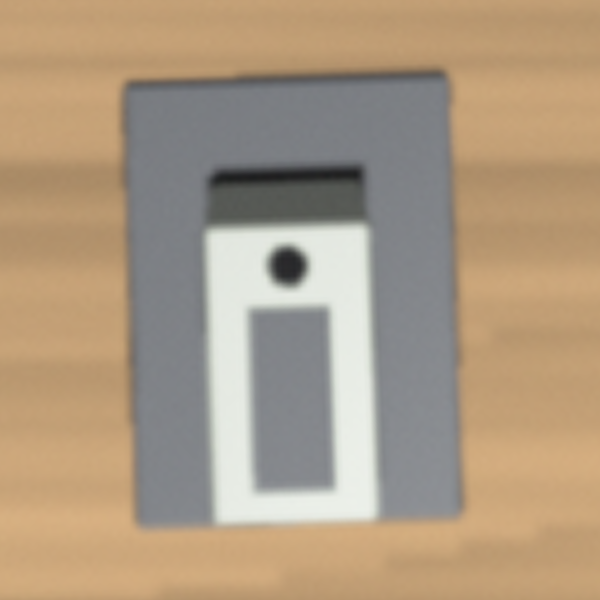

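View pics/r7b.png

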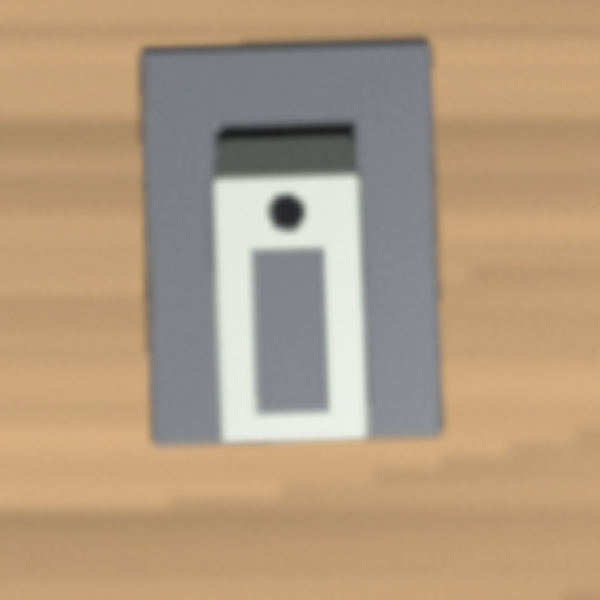

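```bash
python3 plan.py 440 23 180 -23
```

```text
t 9.65 pos [ 463.4 -297.3  119.4] rot [ 1.7998e+02 -2.0000e-02  1.6700e+00] w 70.5 F [-1.2  0.5 -0.3] j6 0.83
turn [ 2.000e-02 -2.000e-02  2.467e+01] shift [ -14.  -320.8  -60.8]
```

send_rows([
  [[0,0,3,-1,-25,-20,-1],[0,0,8,-3,-65,-40,-1],[0,0,13,-5,-105,-58,-1],[0,0,18,-7,-145,-61,-1],[0,0,22,-9,-185,-61,-1]],
])

```text
time: 10.07
tool_pos: [448.8, -113.2, 180.0]
tcp_rot: [-3.142, 0.0, -0.36]
contact_force: [0.7, 0.0, -0.8]
grip_width: 91.9
```

```bash
python3 plan.py 440 23 180 -23
```

```text
t 10.07 pos [ 448.8 -113.2  180. ] rot [-1.800e+02  2.000e-02 -2.065e+01] w 91.9 F [ 0.7  0.  -0.8] j6 1.52
turn [-0.    0.02  2.35] shift [ -56.2 -124.4    0. ]
```

send_rows([
  [[0,0,2.5,-16,-36,0,-1],[0,0,2.5,-32,-72,0,-1],[0,0,2.5,-46,-104,0,-1],[0,0,2.5,-53,-120,0,-1],[0,0,2.5,-55,-123,0,-1]],
])

```text
time: 10.48
tool_pos: [439.0, 22.7, 178.8]
tcp_rot: [3.141, 0.004, -0.395]
contact_force: [-0.5, -0.2, -0.6]
grip_width: 91.4
```

send_rows([
  [[0,0,0,0,0,0,-1],[0,0,0,0,0,0,-1],[0,0,0,0,0,0,-1],[0,0,0,0,0,0,-1]],
])

```text
time: 10.82
tool_pos: [440.5, 18.7, 179.9]
tcp_rot: [3.141, 0.0, -0.4]
contact_force: [-0.3, 1.1, -0.7]
grip_width: 92.1
```

Run:
```python
from h import *
o=get_obs();print(o['tool_pos'],np.degrees(o['tcp_rot']),o['grip_width'])
im=save('wrist','w8.png'); cm=camera_model('wrist')
for z in (94,64,34):
  r=rectify(im,cm,440,23,z,60,10);cv2.imwrite(f'pics/r8_{z}.png',cv2.resize(r,(600,600))[:,:,::-1])
```

```text
[440.50555482  18.69661946 179.93264231] [ 1.79975227e+02  2.74271966e-02 -2.29335565e+01] 92.1369798196008
```

View pics/r8_94.png

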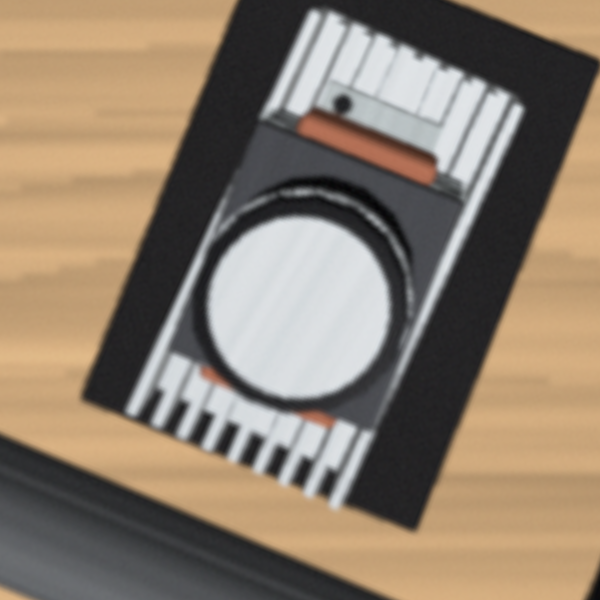

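View pics/r8_64.png

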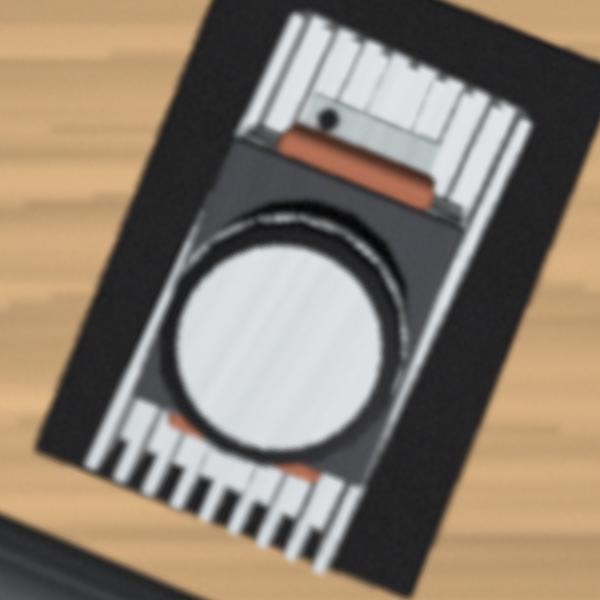

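```bash
python3 plan.py 438.8 23.4 69 -21
```

```text
t 10.87 pos [440.5  18.8 180. ] rot [ 1.7998e+02  2.0000e-02 -2.2940e+01] w 92.1 F [-0.2  0.3  0.4] j6 1.84
turn [ 0.02  0.02 -1.94] shift [ -3.4  -3.6 111. ]
```

send_rows([
  [[0,0,-1,-2,-2,25,-1],[0,0,-2,-3.4,-3.6,58,-1],[0,0,-2,-3.4,-3.6,88,-1],[0,0,-2,-3.4,-3.6,105,-1],[0,0,-2,-3.4,-3.6,111,-1]],
])

```text
time: 11.28
tool_pos: [437.0, 23.9, 66.8]
tcp_rot: [3.14, 0.005, -0.365]
contact_force: [-1.3, -0.0, -0.6]
grip_width: 92.0
```

send_rows([
  [[0,0,0,0,0,0,-0.5],[0,0,0,0,0,0,0],[0,0,0,0,0,0,0],[0,0,0,0,0,0,0],[0,0,0,0,0,0,0]],
])

```text
time: 11.7
tool_pos: [439.4, 24.3, 70.3]
tcp_rot: [-3.141, -0.002, -0.364]
contact_force: [0.1, -1.0, -0.1]
grip_width: 62.9
```

```bash
python3 plan.py 438.8 23.4 69 -21; python3 -c "
from h import *
save('wrist','w9.png')"
```

```text
t 11.7 pos [439.4  24.3  70.3] rot [-1.7997e+02 -1.3000e-01 -2.0830e+01] w 62.9 F [ 0.1 -1.  -0.1] j6 1.82
turn [-0.03 -0.13  0.17] shift [-0.2  1.1  1.3]
```

View pics/w9.png

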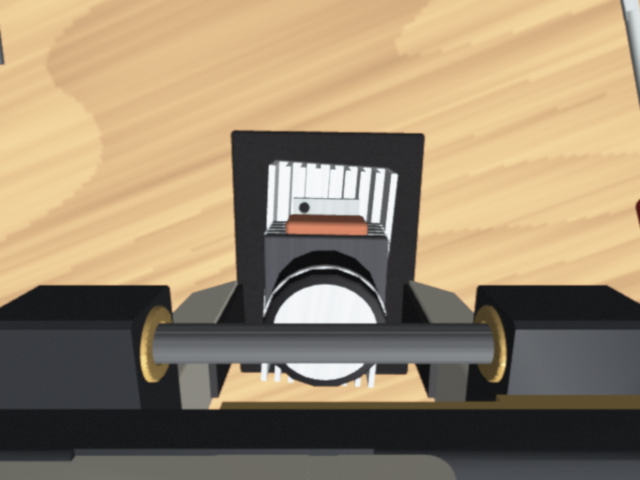

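send_rows([
  [[0,0,0,0,0.6,0.5,1],[0,0,0,0,0.6,0.5,1],[0,0,0,0,0.6,0.5,1],[0,0,0,0,0.6,0.5,1],[0,0,0,0,0.6,0.5,1]],
])

```text
time: 12.17
tool_pos: [438.5, 23.8, 69.0]
tcp_rot: [3.141, -0.0, -0.364]
contact_force: [-1.1, 0.3, 3.3]
grip_width: 43.3
```

```bash
python3 -c "
from h import *
save('wrist','w10.png')"; python3 plan.py 427.8 299 170 20
```

```text
t 12.22 pos [438.5  23.9  69. ] rot [ 1.7999e+02 -1.0000e-02 -2.0830e+01] w 43.6 F [-0.6 -0.5  4.3] j6 1.81
turn [ 1.000e-02 -1.000e-02 -4.083e+01] shift [-107.8 -253.3 -101.1]
```

View pics/w10.png

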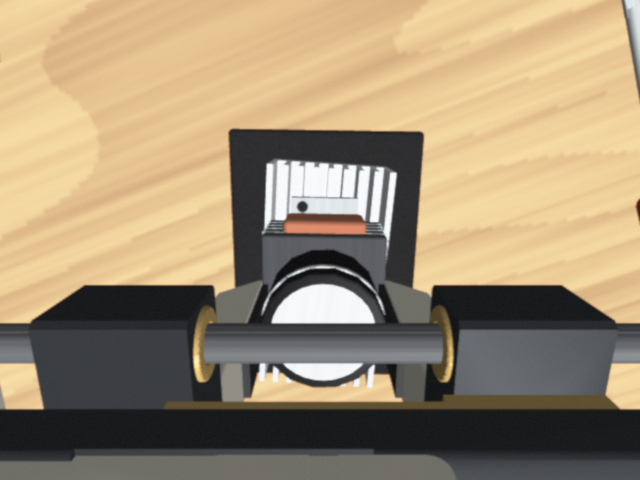

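send_rows([
  [[0,0,0,0,0,-8,1],[0,0,0,0,0,-25,1],[0,0,0,-4,-8,-50,1],[0,0,0,-14,-32,-75,1],[0,0,0,-26,-62,-95,1]],
])

```text
time: 12.63
tool_pos: [436.5, 90.8, 165.7]
tcp_rot: [-3.142, -0.001, -0.367]
contact_force: [2.4, 0.9, -0.8]
grip_width: 43.3
```

send_rows([
  [[0,0,0,-14,-34,-5,1],[0,0,0,-28,-68,-6,1],[0,0,0,-42,-102,-6,1],[0,0,0,-56,-136,-6,1],[0,0,0,-68,-165,-6,1]],
])

```text
time: 13.05
tool_pos: [430.7, 271.8, 170.2]
tcp_rot: [-3.141, 0.0, -0.363]
contact_force: [0.2, -0.6, -0.3]
grip_width: 43.3
```

```bash
python3 plan.py 427.8 299 170 -20.8
```

```text
t 13.05 pos [430.7 271.8 170.2] rot [-179.98    0.    -20.79] w 43.3 F [ 0.2 -0.6 -0.3] j6 2.35
turn [-0.02  0.    0.01] shift [-12.3 -24.4   0.2]
```

send_rows([
  [[0,0,0,-8,-15,0,1],[0,0,0,-12,-23,0,1],[0,0,0,-14,-26,0,1],[0,0,0,-14,-26,0,1],[0,0,0,-14,-26,0,1]],
])

```text
time: 13.47
tool_pos: [427.5, 297.8, 169.7]
tcp_rot: [3.141, 0.0, -0.364]
contact_force: [-0.7, 0.0, -0.0]
grip_width: 43.3
```

Run:
```python
from h import *
capture('top');capture('top')
o=get_obs();print(o['tool_pos'],np.degrees(o['tcp_rot']))
im=save('wrist','w11.png'); cm=camera_model('wrist')
print(inlay(im,cm,428,299,1520,half=60))
r=rectify(im,cm,428,299,4,60,10);cv2.imwrite('pics/r11.png',cv2.resize(r,(600,600))[:,:,::-1])
```

```text
[427.76143028 297.6008066  169.83877918] [ 1.79975444e+02 -2.07699279e-03 -2.09155855e+01]
{'c': array([428.6, 297.5]), 'rc': array([428.5, 297.5]), 'size': array([42., 42.]), 'yaw': -45.0, 'area': np.float64(1402.111111111111)}
```

View pics/w11.png

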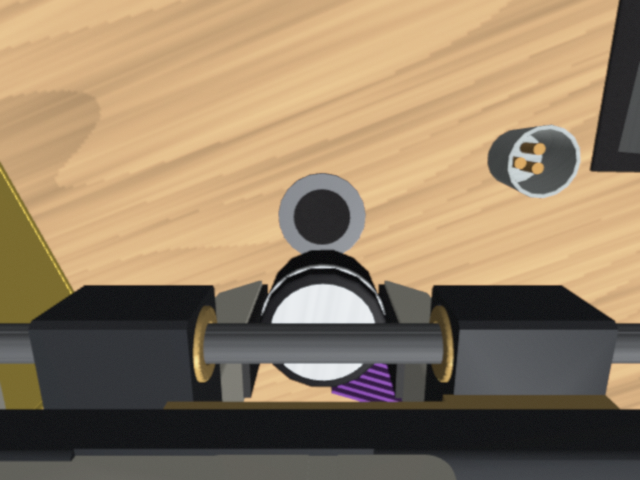

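View pics/r11.png

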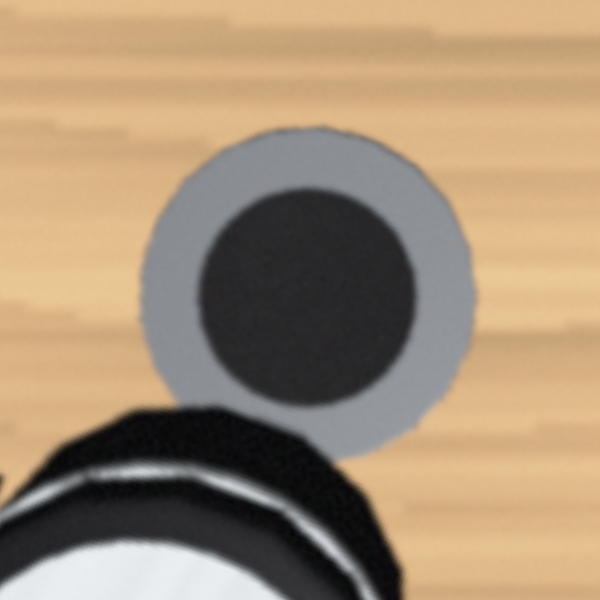

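Run:
```python
from h import *
cm=camera_model('wrist'); o=get_obs(); p=o['tool_pos'];yaw=np.radians(-20.9)
im=cv2.imread('pics/w11.png')[:,:,::-1].copy()
cv2.imwrite('pics/c11.png',cv2.resize(im[240:390,250:400],None,fx=4,fy=4,interpolation=cv2.INTER_NEAREST)[:,:,::-1])
X=np.array([np.cos(yaw),np.sin(yaw)]);Y=np.array([np.sin(yaw),-np.cos(yaw)])
for r,c,z in ((250.5,321,p[2]-5),(272,321,p[2]+25),(386.5,324,p[2]+25)):
    d=unproj(cm,(r,c),z)[:2]-p[:2]; print(np.round([d@X,d@Y],1))
d=np.array([428.6,297.5])-p[:2];print('plate',d@X,d@Y)
```

```text
[20.9  0.1]
[22.3  0.2]
[-20.8   1.2]
plate 0.7879343873556959 -0.1147915262405103
```

View pics/c11.png

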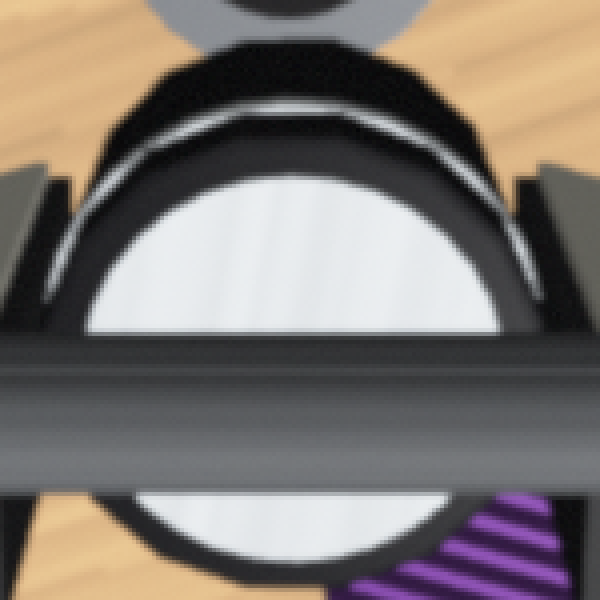

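send_rows([
  [[0,0,0,1,0,20,1],[0,0,0,1.2,-0.3,55,1],[0,0,0,1.2,-0.3,92,1],[0,0,0,1.2,-0.3,122,1],[0,0,0,1.2,-0.3,138,1]],
])

```text
time: 14.03
tool_pos: [427.3, 296.8, 28.6]
tcp_rot: [3.138, 0.003, -0.365]
contact_force: [-0.8, 0.3, -0.1]
grip_width: 43.6
```

send_rows([
  [[0,0,0,0,0,5,1],[0,0,0,0,0,7,1],[0,0,0,0,0,7,1],[0,0,0,0,0,7,1],[0,0,0,0,0,7,1]],
])

```text
time: 14.45
tool_pos: [429.7, 299.0, 26.2]
tcp_rot: [-3.14, -0.002, -0.364]
contact_force: [-0.1, -0.7, -0.6]
grip_width: 43.5
```

Run:
```python
from h import *
capture('top');capture('top')
o=get_obs();p=o['tool_pos'];print(p,np.degrees(o['tcp_rot']),o['contact_force'])
im=save('wrist','w12.png'); cm=camera_model('wrist')
cv2.imwrite('pics/c12.png',cv2.resize(im[190:310,240:400],None,fx=5,fy=5,interpolation=cv2.INTER_NEAREST)[:,:,::-1])
```

```text
[429.40777745 298.9042573   25.88185844] [-1.79911525e+02 -8.87119921e-02 -2.08333298e+01] [-0.36918831  0.16542108 -1.23389384]
```

View pics/c12.png

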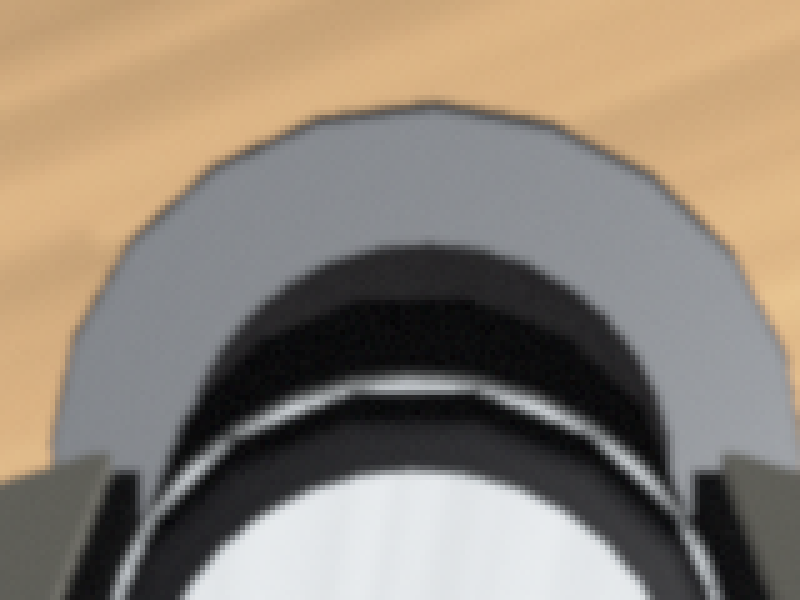

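Run:
```python
from h import *
cm=camera_model('wrist'); o=get_obs(); p=o['tool_pos'];yaw=np.radians(-20.85);print(p)
X=np.array([np.cos(yaw),np.sin(yaw)]);Y=np.array([np.sin(yaw),-np.cos(yaw)])
for n,r,c,z,R in (('plate',211.4,325,4,34),('inlay',239,325.6,4,22),('cap',249.6,322.8,p[2]-5,22)):
    d=unproj(cm,(r,c),z)[:2]-p[:2]; print(n,np.round([d@X-R,d@Y],2))
for r,c,z in ((270,250.4,4),(270,398.5,4),):
    d=unproj(cm,(r,c),z)[:2]-p[:2]; print(np.round([d@X,d@Y],2))
```

```text
[429.22947883 298.86406915  25.67184205]
plate [-0.48  1.67]
inlay [-0.74  1.96]
cap [-0.71  0.76]
[  6.94 -31.5 ]
[ 7.03 34.46]
```

send_rows([
  [[0,0,0,-0.1,0.5,4,1],[0,0,0,-0.2,1,8,1],[0,0,0,-0.2,1,11,1],[0,0,0,-0.2,1,13,1],[0,0,0,-0.2,1,13,1]],
])

```text
time: 15.02
tool_pos: [427.8, 297.5, 11.1]
tcp_rot: [3.141, 0.001, -0.364]
contact_force: [0.0, 0.1, -1.7]
grip_width: 43.2
```

send_rows([
  [[0,0,0,0,0,0,1],[0,0,0,0,0,0,1],[0,0,0,0,0,0,1],[0,0,0,0,0,0,1]],
])

```text
time: 15.35
tool_pos: [428.3, 297.8, 11.9]
tcp_rot: [-3.141, -0.0, -0.364]
contact_force: [-0.0, -0.4, -1.8]
grip_width: 43.5
```

send_rows([
  [[0,0,0,0,0,1,1],[0,0,0,0,0,1.8,1],[0,0,0,0,0,2.3,1],[0,0,0,0,0,2.6,1],[0,0,0,0,0,2.8,1]],
])

```text
time: 15.77
tool_pos: [428.1, 297.7, 9.0]
tcp_rot: [3.141, 0.0, -0.364]
contact_force: [-0.8, -0.7, 2.5]
grip_width: 43.3
```

send_rows([
  [[0,0,0,0,0,0.2,1],[0,0,0,0,0,0.3,1],[0,0,0,0,0,0.3,1]],
])

```text
time: 16.02
tool_pos: [428.2, 297.7, 9.0]
tcp_rot: [3.142, -0.0, -0.363]
contact_force: [-2.8, -1.0, 5.7]
grip_width: 43.4
```

Contact; release to about 58 mm, then rise.

send_rows([
  [[0,0,0,0,0,-0.2,-0.5],[0,0,0,0,0,-0.2,-0.5],[0,0,0,0,0,-0.2,-0.5],[0,0,0,0,0,-0.2,-0.5],[0,0,0,0,0,-4,-0.5]],
])

```text
time: 16.43
tool_pos: [427.8, 297.5, 12.1]
tcp_rot: [3.141, 0.001, -0.364]
contact_force: [-0.2, 0.3, -0.2]
grip_width: 67.9
```

send_rows([
  [[0,0,0,0,0,-15,-0.7],[0,0,0,0,0,-45,-1],[0,0,0,0,0,-80,-1],[0,0,0,0,0,-110,-1],[0,0,0,0,0,-120,-1]],
])

```text
time: 16.85
tool_pos: [430.2, 298.8, 137.3]
tcp_rot: [-3.136, -0.005, -0.363]
contact_force: [1.9, 0.8, 0.3]
grip_width: 91.1
```

```bash
python3 - <<'E'
from h import *
capture('top');capture('top')
o=get_obs();print(o['tool_pos'],np.degrees(o['tcp_rot']),o['grip_width'])
im=save('wrist','w13.png'); cm=camera_model('wrist')
r=rectify(im,cm,428,298,4,40,15);cv2.imwrite('pics/r13.png',cv2.resize(r,(600,600))[:,:,::-1])
E
python3 plan.py 440 23 150 -20.8
```

```text
[429.36933072 298.38028491 134.81805697] [-179.79290672   -0.19841064  -20.82604888] 92.0460976180432
t 17.0 pos [428.3 297.8 132.9] rot [-1.7996e+02 -5.0000e-02 -2.0830e+01] w 91.8 F [ 0.2 -0.5 -0.9] j6 2.4
turn [-0.04 -0.05 -0.03] shift [108.7 252.6 -17.2]
```

View pics/r13.png

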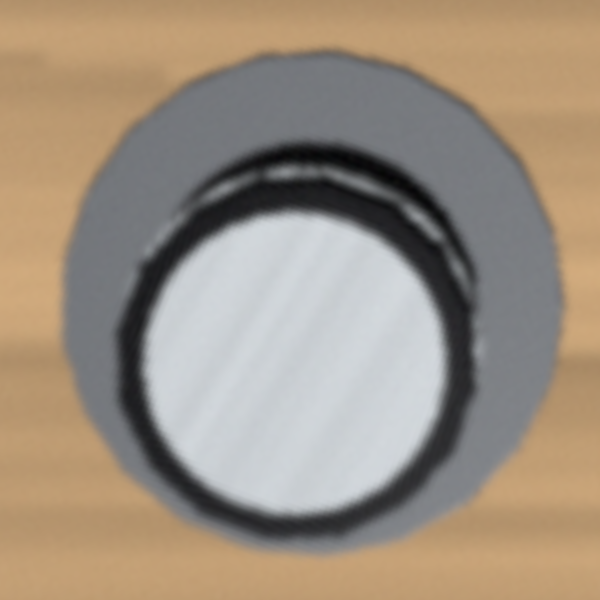

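send_rows([
  [[0,0,0,10,23,-5,-1],[0,0,0,25,58,-12,-1],[0,0,0,41,96,-17,-1],[0,0,0,57,133,-17,-1],[0,0,0,73,170,-17,-1]],
])

```text
time: 17.42
tool_pos: [434.6, 111.2, 147.9]
tcp_rot: [3.14, 0.003, -0.363]
contact_force: [1.4, -0.9, -0.5]
grip_width: 92.2
```

send_rows([
  [[0,0,0,15,34,0,-1],[0,0,0,26,60,0,-1],[0,0,0,33,77,0,-1],[0,0,0,35,81,0,-1],[0,0,0,35.5,82.5,0,-1]],
])

```text
time: 17.83
tool_pos: [438.9, 22.4, 148.1]
tcp_rot: [3.141, 0.003, -0.366]
contact_force: [0.0, 0.5, -0.3]
grip_width: 91.9
```

send_rows([
  [[0,0,0,0,0,0,-1],[0,0,0,0,0,0,-1],[0,0,0,0,0,0,-1],[0,0,0,0,0,0,-1]],
])

```text
time: 18.17
tool_pos: [439.7, 24.1, 149.5]
tcp_rot: [3.142, 0.0, -0.362]
contact_force: [0.2, -0.4, -0.1]
grip_width: 92.0
```

Run:
```python
from h import *
o=get_obs();print(o['tool_pos'],np.degrees(o['tcp_rot']),o['grip_width'])
im=save('wrist','w14.png'); cm=camera_model('wrist')
for z in (64,34):
  r=rectify(im,cm,440,23,z,60,10);cv2.imwrite(f'pics/r14_{z}.png',cv2.resize(r,(600,600))[:,:,::-1])
```

```text
[439.6685466   24.1290221  149.50855084] [ 1.79996995e+02  1.92033506e-02 -2.07377959e+01] 91.96541283156871
```

View pics/w14.png

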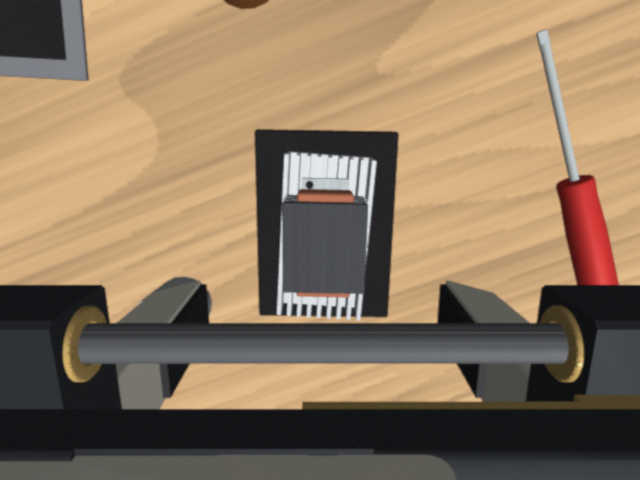

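View pics/r14_64.png

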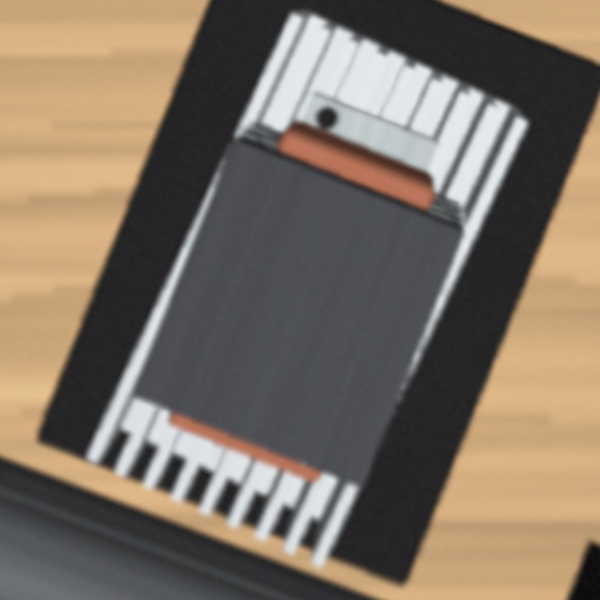

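View pics/r14_34.png

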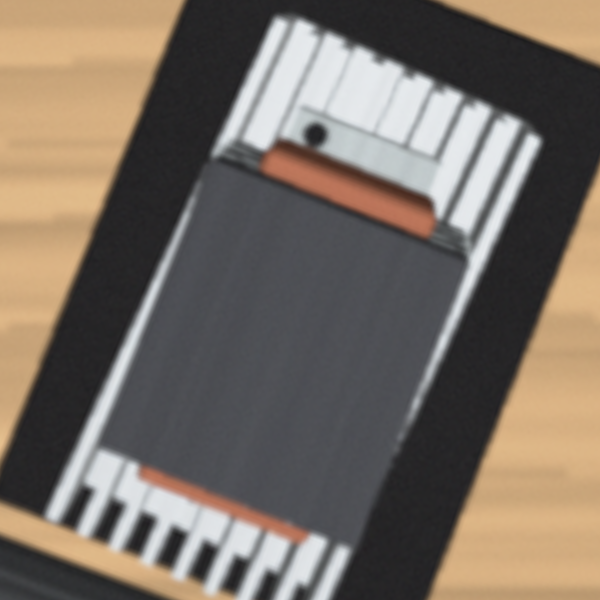

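```bash
python3 plan.py 437.6 23.9 38.5 -21.1
```

```text
t 18.22 pos [439.8  24.  149.6] rot [ 1.800e+02  1.000e-02 -2.075e+01] w 91.6 F [-0.4 -0.4 -0.6] j6 1.81
turn [0.   0.01 0.35] shift [ -2.    0.8 111.1]
```

send_rows([
  [[0,0,0.3,-1,0.5,25,-1],[0,0,0.3,-2,0.8,58,-1],[0,0,0.3,-2,0.8,88,-1],[0,0,0.3,-2,0.8,105,-1],[0,0,0.3,-2,0.8,110,-1]],
])

```text
time: 18.63
tool_pos: [435.8, 23.7, 37.3]
tcp_rot: [3.14, 0.005, -0.368]
contact_force: [-0.5, 0.0, -0.8]
grip_width: 91.9
```

send_rows([
  [[0,0,0,0,0,0.5,-0.7],[0,0,0,0,0,1,-0.5],[0,0,0,0,0,1,-0.4],[0,0,0,0,0,1,-0.4],[0,0,0,0,0,1,-0.4]],
])

```text
time: 19.05
tool_pos: [438.4, 23.1, 39.7]
tcp_rot: [-3.141, -0.002, -0.369]
contact_force: [-0.7, -0.2, -0.1]
grip_width: 65.5
```

```bash
python3 plan.py 437.6 23.9 38.5 -21.1; python3 -c "
from h import *
save('wrist','w15.png')"
```

```text
t 19.05 pos [438.4  23.1  39.7] rot [-1.7997e+02 -1.3000e-01 -2.1130e+01] w 65.5 F [-0.7 -0.2 -0.1] j6 1.82
turn [-0.03 -0.13 -0.03] shift [-1.  -0.5  1.2]
```

View pics/w15.png

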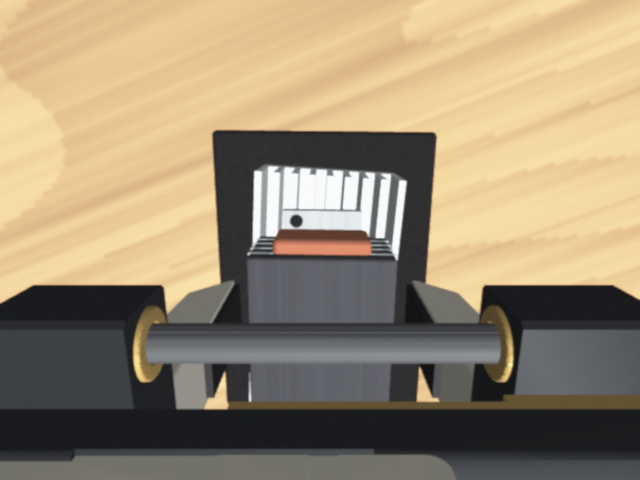

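send_rows([
  [[0,0,0,0,0,0,1],[0,0,0,0,0,0,1],[0,0,0,0,0,0,1],[0,0,0,0,0,0,1],[0,0,0,0,0,0,1]],
])

```text
time: 19.52
tool_pos: [437.8, 23.2, 38.9]
tcp_rot: [-3.141, -0.0, -0.369]
contact_force: [-1.3, 0.7, 4.5]
grip_width: 49.6
```

```bash
python3 -c "
from h import *
save('wrist','w16.png')"; python3 plan.py 648.3 151 120 -24
```

```text
t 19.57 pos [437.8  23.2  38.9] rot [-1.7999e+02 -3.0000e-02 -2.1140e+01] w 49.8 F [-1.2  1.7  3.6] j6 1.82
turn [-0.01 -0.02  2.86] shift [ 150.2 -195.1  -81. ]
```

View pics/w16.png

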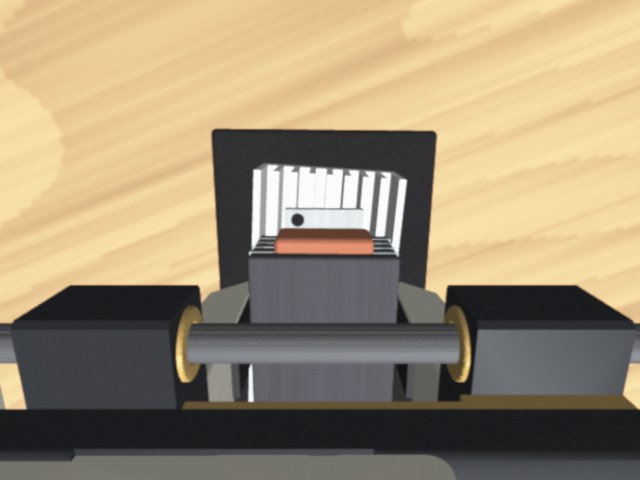

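send_rows([
  [[0,0,0,0,0,-6,1],[0,0,0,0,0,-20,1],[0,0,0,4,-5,-42,1],[0,0,0,14,-18,-64,1],[0,0,1,30,-38,-80,1]],
])

```text
time: 19.98
tool_pos: [478.1, 47.4, 120.0]
tcp_rot: [3.14, 0.002, -0.387]
contact_force: [1.4, -1.3, -4.3]
grip_width: 49.8
```

send_rows([
  [[0,0,0,18,-23,-6,1],[0,0,0,38,-49,-10,1],[0,0,1,59,-77,-12,1],[0,0,2,80,-104,-12,1],[0,0,2,98,-127,-12,1]],
])

```text
time: 20.4
tool_pos: [619.1, 129.6, 130.3]
tcp_rot: [3.141, 0.001, -0.422]
contact_force: [0.6, -1.2, -4.5]
grip_width: 49.8
```

send_rows([
  [[0,0,0,12,-16,0,1],[0,0,0,18,-24,0,1],[0,0,0,20,-27,0,1],[0,0,0,20,-27,0,1],[0,0,0,20,-27,0,1]],
])

```text
time: 20.82
tool_pos: [646.2, 144.5, 130.0]
tcp_rot: [3.14, 0.002, -0.421]
contact_force: [-0.6, 0.1, -3.3]
grip_width: 49.5
```

Run:
```python
from h import *
capture('top');capture('top')
o=get_obs();print(o['tool_pos'],np.degrees(o['tcp_rot']),o['grip_width'])
im=save('wrist','w17.png'); cm=camera_model('wrist')
r=rectify(im,cm,648,151,4,75,8);cv2.imwrite('pics/r17.png',cv2.resize(r,(600,600))[:,:,::-1])
```

```text
[646.37560641 144.38970207 130.59531422] [ 1.79952033e+02  5.43883422e-02 -2.41562003e+01] 50.04493343382383
```

View pics/w17.png

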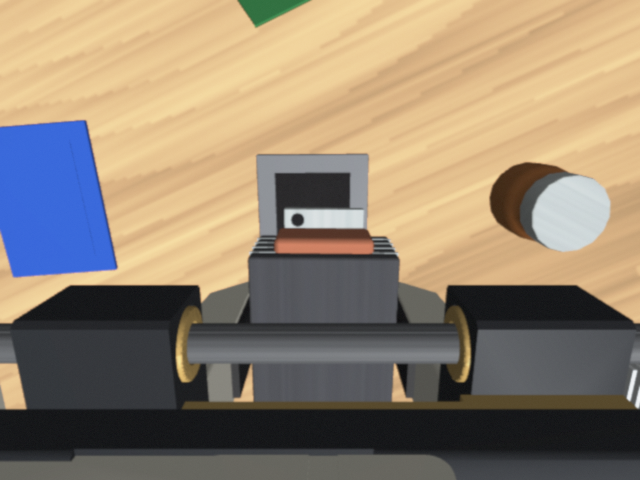

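View pics/r17.png

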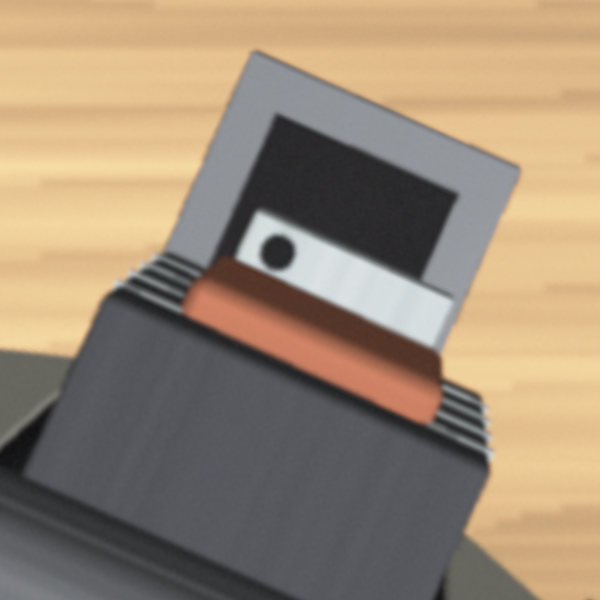

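```bash
cat > tf.py <<'E'
from h import *
def tf(pts,off,cm,o):
    from scipy.spatial.transform import Rotation as R
    p=o['tool_pos'];yaw=o['tcp_rot'][2]
    X=np.array([np.cos(yaw),np.sin(yaw)]);Y=np.array([np.sin(yaw),-np.cos(yaw)])
    for n,r,c,z,rel in pts:
        d=unproj(cm,(r,c),p[2]+z if rel else z)[:2]-p[:2]; print(n,np.round([d@X,d@Y],2))
    print('pos',p,np.degrees(yaw))
E
python3 - <<'E'
from tf import *
cm=camera_model('wrist');o=get_obs()
im=cv2.imread('pics/w17.png')[:,:,::-1].copy()
cv2.imwrite('pics/c17.png',cv2.resize(im[145:275,240:410],None,fx=4.5,fy=4.5,interpolation=cv2.INTER_NEAREST)[:,:,::-1])
tf([('pl',155,257,4,0),('pr',155,368,4,0),('il',173,276,4,0),('ir',173,350,4,0),('ear',208.5,286,-.9,1),('ear',208.5,364,-.9,1),('topL',254,250,25.1,1),('topR',254,397,25.1,1)],0,cm,o)
E
```

```text
pl [ 50.37 -42.34]
pr [50.41 30.53]
il [ 38.64 -30.2 ]
ir [38.66 18.91]
ear [ 38.74 -13.19]
ear [38.75 16.39]
topL [ 28.61 -23.02]
topR [28.63 24.98]
pos [646.56894977 144.37868702 130.79579457] -24.16114245112654
```

View pics/c17.png

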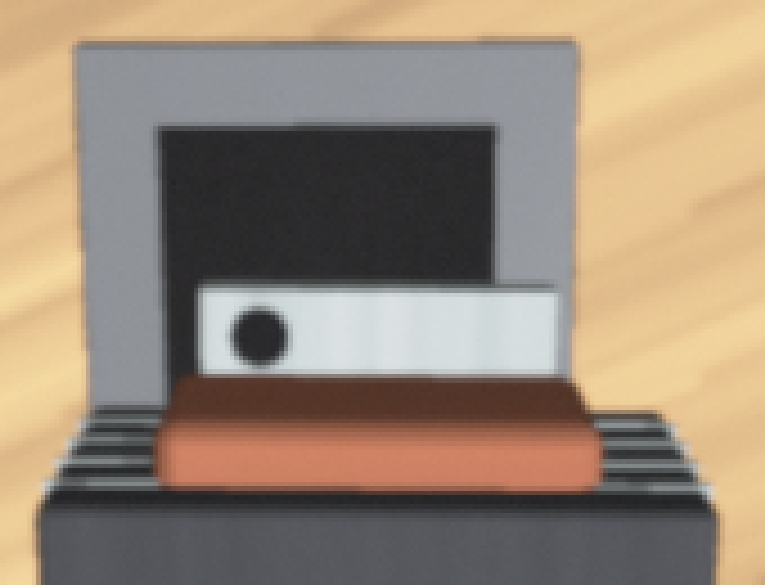

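send_rows([
  [[0,0,0.2,0,-4,15,1],[0,0,0.2,-0.3,-7,40,1],[0,0,0.2,-0.3,-7,68,1],[0,0,0.2,-0.3,-7,90,1],[0,0,0.2,-0.3,-7,102,1]],
])

```text
time: 21.38
tool_pos: [647.8, 150.9, 25.9]
tcp_rot: [3.139, 0.004, -0.425]
contact_force: [-1.7, -0.7, -4.6]
grip_width: 49.7
```

send_rows([
  [[0,0,0,0,0,2,1],[0,0,0,0,0,3,1],[0,0,0,0,0,3,1],[0,0,0,0,0,3,1],[0,0,0,0,0,3,1]],
])

```text
time: 21.8
tool_pos: [650.8, 151.5, 27.4]
tcp_rot: [-3.14, -0.003, -0.425]
contact_force: [-0.1, 0.8, -3.4]
grip_width: 49.9
```

Run:
```python
from h import *
capture('top');capture('top')
o=get_obs();print(o['tool_pos'],np.degrees(o['tcp_rot']),o['contact_force'])
im=save('wrist','w18.png')
cv2.imwrite('pics/c18.png',cv2.resize(im[145:275,240:410],None,fx=4.5,fy=4.5,interpolation=cv2.INTER_NEAREST)[:,:,::-1])
```

```text
[650.4264743  151.52093677  26.82365626] [-1.79949240e+02 -9.38159257e-02 -2.43293320e+01] [-0.78438281 -1.216767   -3.57723307]
```

View pics/w18.png

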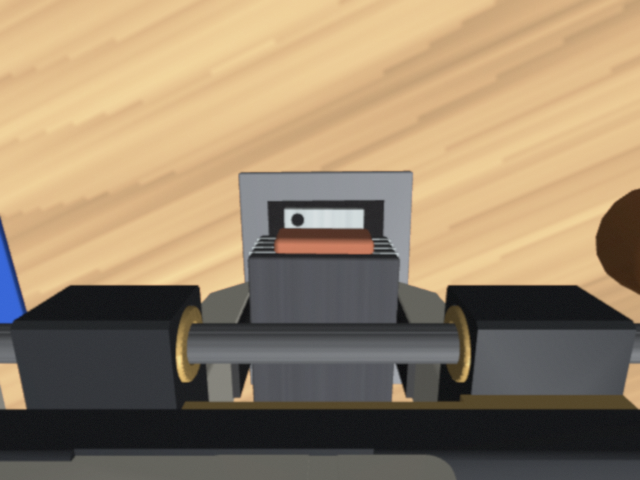

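View pics/c18.png

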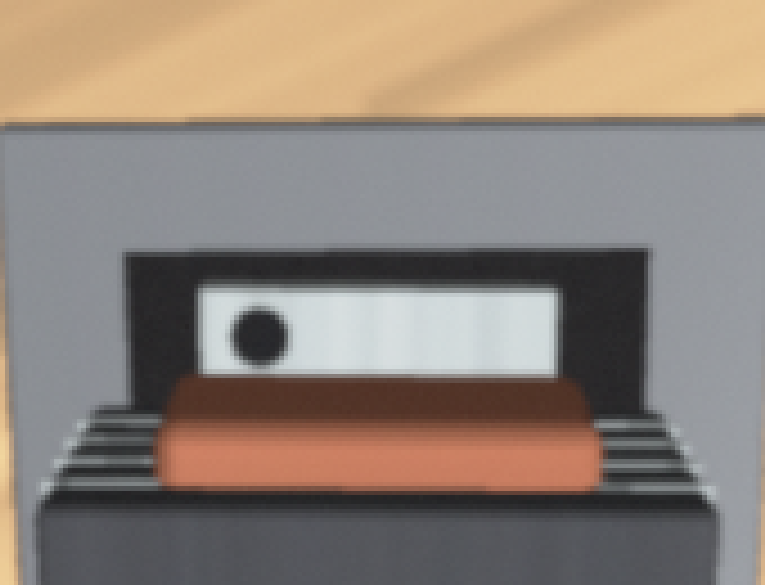

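Run:
```python
from tf import *
cm=camera_model('wrist');o=get_obs()
tf([('pl',173,240,4,0),('pr',172,412,4,0),('il',201.2,267.8,4,0),('ir',200.4,384.4,4,0),('ear',208.7,284.3,-.9,1),('ear',209.1,364,-.9,1),('topL',257.5,249,25.1,1),('topR',257.5,398.5,25.1,1)],0,cm,o)
```

```text
pl [ 49.84 -34.15]
pr [50.31 38.32]
il [ 37.84 -22.82]
ir [38.22 27.16]
ear [ 38.68 -13.84]
ear [38.55 16.4 ]
topL [ 27.39 -23.38]
topR [27.42 25.56]
pos [650.22487136 151.49858572  26.53481825] -24.331514702886842
```

send_rows([
  [[0,0,-0.3,-0.3,0.6,4,1],[0,0,-0.5,-0.5,1.2,8,1],[0,0,-0.5,-0.5,1.2,12,1],[0,0,-0.5,-0.5,1.2,14,1],[0,0,-0.5,-0.5,1.2,14,1]],
])

```text
time: 22.37
tool_pos: [648.3, 150.5, 10.6]
tcp_rot: [3.141, 0.002, -0.416]
contact_force: [-0.1, 0.2, -4.2]
grip_width: 49.8
```

send_rows([
  [[0,0,0,0,0,0,1],[0,0,0,0,0,0,1],[0,0,0,0,0,0,1],[0,0,0,0,0,0,1]],
])

```text
time: 22.7
tool_pos: [649.0, 150.6, 11.9]
tcp_rot: [-3.141, -0.0, -0.416]
contact_force: [0.1, 0.4, -3.6]
grip_width: 49.7
```

Run:
```python
from h import *
im=save('wrist','w19.png')
cv2.imwrite('pics/c19.png',cv2.resize(im[145:275,240:410],None,fx=4.5,fy=4.5,interpolation=cv2.INTER_NEAREST)[:,:,::-1])
```

```text
(no output)
```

View pics/c19.png

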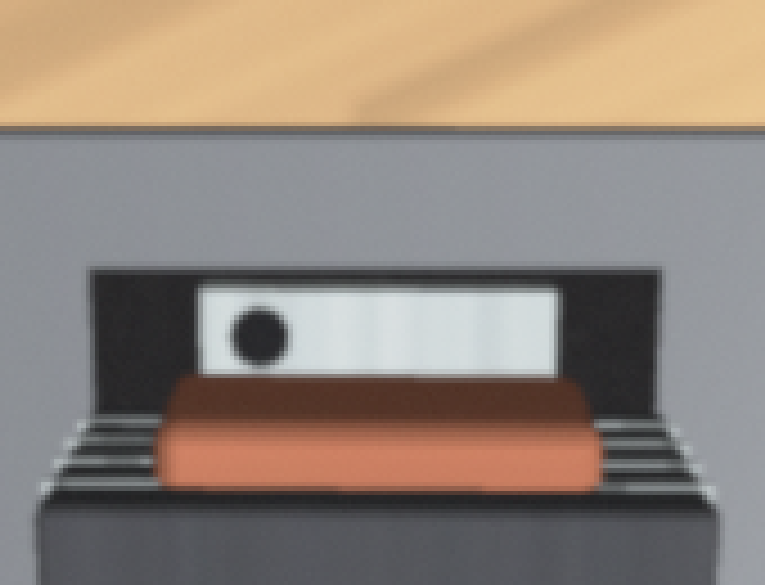

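send_rows([
  [[0,0,0,0,0,1,1],[0,0,0,0,0,1.8,1],[0,0,0,0,0,2.3,1],[0,0,0,0,0,2.6,1],[0,0,0,0,0,2.8,1]],
])

```text
time: 23.17
tool_pos: [648.8, 150.5, 9.0]
tcp_rot: [3.141, 0.0, -0.416]
contact_force: [-0.9, -0.1, -1.0]
grip_width: 49.7
```

send_rows([
  [[0,0,0,0,0,0.2,1],[0,0,0,0,0,0.3,1],[0,0,0,0,0,0.3,1]],
])

```text
time: 23.42
tool_pos: [648.8, 150.5, 9.0]
tcp_rot: [3.141, 0.0, -0.416]
contact_force: [-4.0, -0.4, 2.3]
grip_width: 49.3
```

send_rows([
  [[0,0,0,0,0,0,-0.6],[0,0,0,0,0,0,-0.6],[0,0,0,0,0,0,-0.6],[0,0,0,0,0,-0.2,-0.6],[0,0,0,0,0,-4,-0.6]],
])

```text
time: 23.83
tool_pos: [648.6, 150.5, 12.0]
tcp_rot: [3.141, 0.001, -0.416]
contact_force: [0.5, -0.7, 0.1]
grip_width: 72.8
```

send_rows([
  [[0,0,0,0,0,-15,-0.7],[0,0,0,0,0,-45,-1],[0,0,0,0,0,-80,-1],[0,0,0,0,0,-115,-1],[0,0,0,0,0,-130,-1]],
])

```text
time: 24.25
tool_pos: [651.0, 150.9, 148.5]
tcp_rot: [-3.138, -0.007, -0.416]
contact_force: [1.4, -0.3, 0.8]
grip_width: 91.5
```

```bash
python3 - <<'E'
from h import *
capture('top');capture('top')
o=get_obs();print(o['tool_pos'],np.degrees(o['tcp_rot']),o['grip_width'])
im=save('wrist','w20.png'); cm=camera_model('wrist')
r=rectify(im,cm,648,151,4,60,10);cv2.imwrite('pics/r20.png',cv2.resize(r,(600,600))[:,:,::-1])
r=rectify(im,cm,648,151,8,60,10);cv2.imwrite('pics/r20b.png',cv2.resize(r,(600,600))[:,:,::-1])
E
python3 plan.py 440 23 150 -21.1
```

```text
[651.10845588 150.86568676 147.3768127 ] [-179.75849581   -0.42551391  -23.82854605] 91.68433441006202
t 24.4 pos [649.7 150.7 144.5] rot [-179.89   -0.19  -23.83] w 92.1 F [ 0.  -0.4 -0.1] j6 2.1
turn [-0.1  -0.19 -2.73] shift [-140.2  201.5   -6.3]
```

View pics/r20.png

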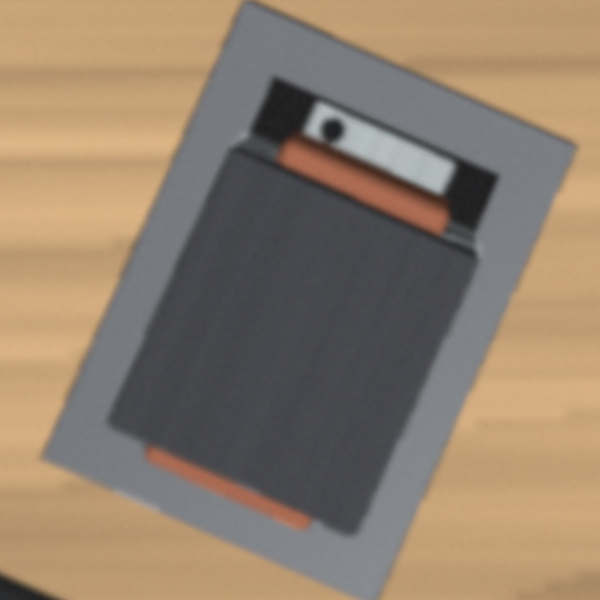

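send_rows([
  [[0,0,0,-14,20,0,-1],[0,0,-1,-36,52,0,-1],[0,0,-2,-59,85,0,-1],[0,0,-2.5,-82,118,0,-1],[0,0,-2.5,-105,150,0,-1]],
])

```text
time: 24.82
tool_pos: [489.2, 55.1, 140.7]
tcp_rot: [3.14, 0.003, -0.371]
contact_force: [0.3, -0.2, 0.6]
grip_width: 91.8
```

send_rows([
  [[0,0,0,-17,25,0,-1],[0,0,0,-27,42,0,-1],[0,0,0,-31,50,0,-1],[0,0,0,-33,52,0,-1],[0,0,0,-33,52,0,-1]],
])

```text
time: 25.23
tool_pos: [442.7, 19.3, 142.2]
tcp_rot: [3.142, 0.001, -0.373]
contact_force: [0.7, 0.1, -0.2]
grip_width: 91.8
```

send_rows([
  [[0,0,0,0,0,0,-1],[0,0,0,0,0,0,-1],[0,0,0,0,0,0,-1],[0,0,0,0,0,0,-1]],
])

```text
time: 25.57
tool_pos: [443.0, 19.8, 142.4]
tcp_rot: [3.142, 0.0, -0.372]
contact_force: [-0.6, 0.4, -0.4]
grip_width: 91.7
```

Run:
```python
from h import *
o=get_obs();print(o['tool_pos'],np.degrees(o['tcp_rot']),o['grip_width'])
im=save('wrist','w21.png'); cm=camera_model('wrist')
for z in (34,4):
  r=rectify(im,cm,440,23,z,75,8);cv2.imwrite(f'pics/r21_{z}.png',cv2.resize(r,(600,600))[:,:,::-1])
```

```text
[443.03546515  19.75679663 142.36211186] [ 1.79998357e+02  6.26608264e-03 -2.12910624e+01] 91.66297071499179
```

View pics/w21.png

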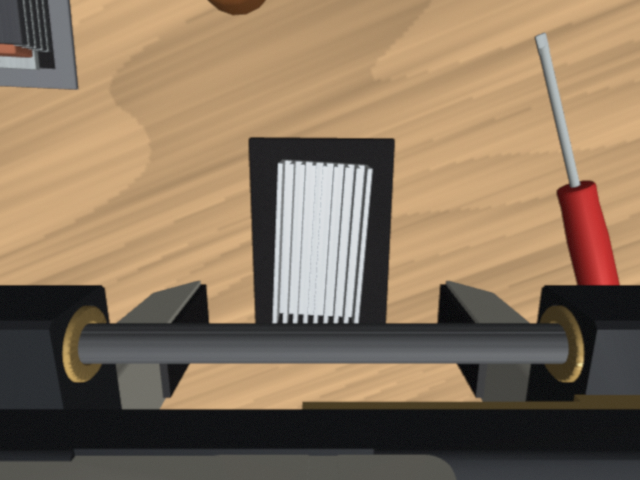

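View pics/r21_34.png

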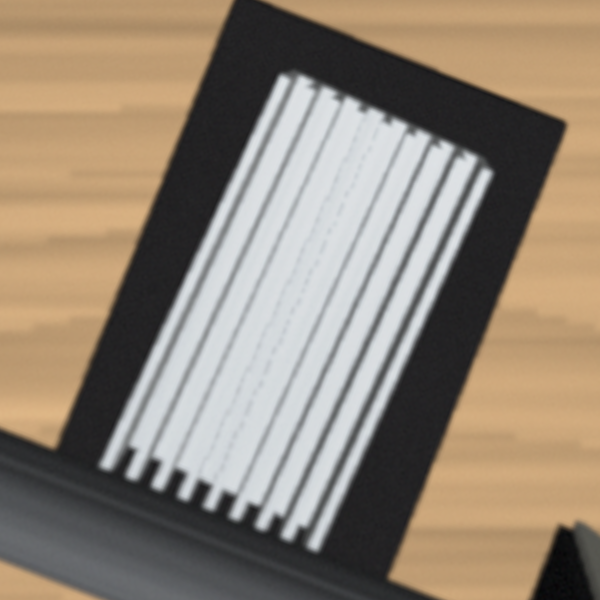

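```bash
python3 plan.py 436.5 24 9 -24.4
```

```text
t 25.62 pos [442.9  19.7 142.4] rot [ 1.7999e+02  1.0000e-02 -2.1300e+01] w 91.7 F [-0.5  0.1 -0.5] j6 1.81
turn [0.01 0.01 3.1 ] shift [ -7.5  -1.7 133.4]
```

send_rows([
  [[0,0,1,-3,-1,22,-1],[0,0,3.1,-7.5,-1.7,58,-1],[0,0,3.1,-7.5,-1.7,90,-1],[0,0,3.1,-7.5,-1.7,112,-1],[0,0,3.1,-7.5,-1.7,122,-1]],
])

```text
time: 26.03
tool_pos: [434.6, 24.0, 17.9]
tcp_rot: [3.14, 0.004, -0.426]
contact_force: [-0.4, 0.9, 0.7]
grip_width: 92.0
```

send_rows([
  [[0,0,0,0,0,2,-1],[0,0,0,0,0,3,-1],[0,0,0,0,0,3,-1],[0,0,0,0,0,3,-1],[0,0,0,0,0,3,-1]],
])

```text
time: 26.45
tool_pos: [437.0, 23.6, 18.5]
tcp_rot: [-3.141, -0.002, -0.426]
contact_force: [-1.0, -0.3, -0.5]
grip_width: 92.3
```

```bash
python3 plan.py 436.5 24 9 -24.4; python3 -c "
from h import *
save('wrist','w22.png')"
```

```text
t 26.45 pos [437.   23.6  18.5] rot [-1.7997e+02 -1.2000e-01 -2.4430e+01] w 92.3 F [-1.  -0.3 -0.5] j6 1.88
turn [-0.03 -0.12 -0.03] shift [-0.6 -0.2  9.5]
```

View pics/w22.png

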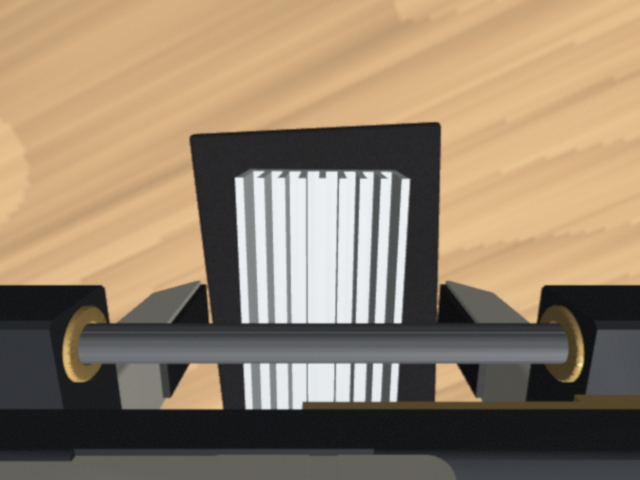

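send_rows([
  [[0,0,0,0,0,3,-1],[0,0,0,0,0,6,-0.8],[0,0,0,0,0,8,-0.6],[0,0,0,0,0,8.5,-0.4],[0,0,0,0,0,8.5,-0.4]],
])

```text
time: 26.92
tool_pos: [436.0, 23.7, 8.8]
tcp_rot: [3.141, 0.001, -0.426]
contact_force: [0.7, -0.4, 0.3]
grip_width: 69.7
```

send_rows([
  [[0,0,0,0,0,0,-0.3],[0,0,0,0,0,0,1],[0,0,0,0,0,0,1],[0,0,0,0,0,0,1],[0,0,0,0,0,0,1]],
])

```text
time: 27.33
tool_pos: [436.2, 23.7, 9.1]
tcp_rot: [3.142, -0.0, -0.426]
contact_force: [0.2, 1.0, -1.1]
grip_width: 58.0
```

send_rows([
  [[0,0,0,0,0,0,1],[0,0,0,0,0,0,1]],
])

```text
time: 27.5
tool_pos: [436.2, 23.7, 9.1]
tcp_rot: [3.142, -0.0, -0.426]
contact_force: [-0.4, 0.7, -1.2]
grip_width: 57.6
```

```bash
python3 plan.py 622 -151 110 -2.4; python3 -c "
from h import *
save('wrist','w23.png')"
```

```text
t 27.5 pos [436.2  23.7   9.1] rot [179.99  -0.   -24.43] w 57.6 F [-0.4  0.7 -1.2] j6 1.88
turn [ 1.000e-02  0.000e+00 -2.203e+01] shift [ 241.4   82.2 -100.9]
```

View pics/w23.png

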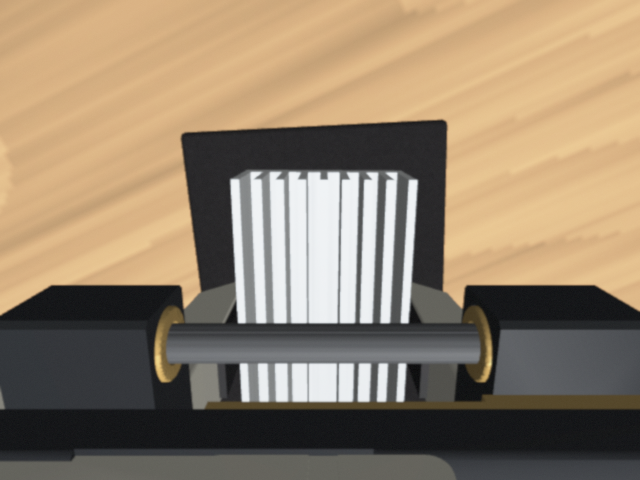

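send_rows([
  [[0,0,0,0,0,-6,1],[0,0,0,0,0,-20,1],[0,0,0,3,1,-45,1],[0,0,-1,15,5,-72,1],[0,0,-4,37,12,-98,1]],
])

```text
time: 27.97
tool_pos: [463.0, -1.6, 108.3]
tcp_rot: [3.141, 0.003, -0.354]
contact_force: [0.1, 0.5, -2.8]
grip_width: 57.6
```

```bash
python3 plan.py 622 -151 125 -2.4
```

```text
t 27.97 pos [463.   -1.6 108.3] rot [179.98   0.2  -20.31] w 57.6 F [ 0.1  0.5 -2.8] j6 1.76
turn [-1.000e-02  2.000e-01 -1.791e+01] shift [200.9  84.9 -17.4]
```

send_rows([
  [[0,0,-4,30,13,-8,1],[0,0,-8,64,27,-14,1],[0,0,-12,98,42,-17,1],[0,0,-15,132,57,-17,1],[0,0,-17.9,162,70,-17,1]],
])

```text
time: 28.38
tool_pos: [593.5, -126.5, 124.8]
tcp_rot: [3.141, -0.001, -0.042]
contact_force: [0.3, 0.5, -2.2]
grip_width: 57.8
```

```bash
python3 plan.py 622 -151 125 -2.4
```

```text
t 28.38 pos [ 593.5 -126.5  124.8] rot [ 1.7997e+02 -5.0000e-02 -2.4000e+00] w 57.8 F [ 0.3  0.5 -2.2] j6 1.28
turn [ 0.03 -0.05 -0.  ] shift [29.5 23.3 -0.1]
```

send_rows([
  [[0,0,0,15,12,0,1],[0,0,0,24,19,0,1],[0,0,0,28,22,0,1],[0,0,0,28,22,0,1],[0,0,0,28,22,0,1]],
])

```text
time: 28.8
tool_pos: [618.6, -147.3, 123.9]
tcp_rot: [-3.141, 0.001, -0.044]
contact_force: [-0.8, 0.2, -1.2]
grip_width: 58.4
```

Run:
```python
from tf import *
capture('top');capture('top')
o=get_obs();print(o['tool_pos'],np.degrees(o['tcp_rot']),o['grip_width'])
im=save('wrist','w24.png')
cv2.imwrite('pics/c24.png',cv2.resize(im[100:260,210:430],None,fx=3.6,fy=3.6,interpolation=cv2.INTER_NEAREST)[:,:,::-1])
```

```text
[ 618.59826318 -147.02495139  124.21783305] [-1.79983315e+02  4.58193726e-02 -2.48985087e+00] 57.607800561218376
```

View pics/w24.png

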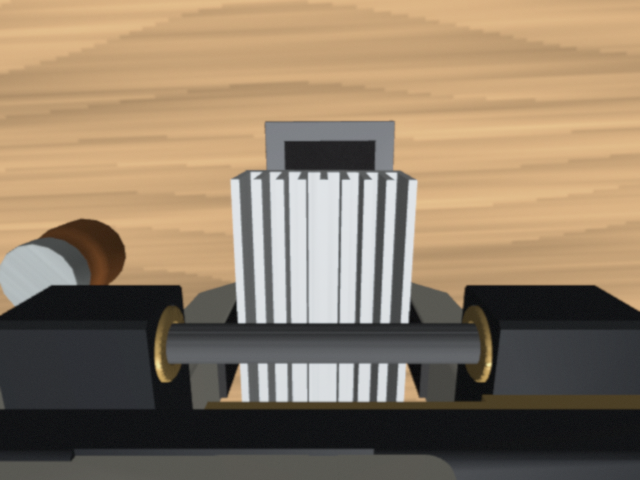

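View pics/c24.png

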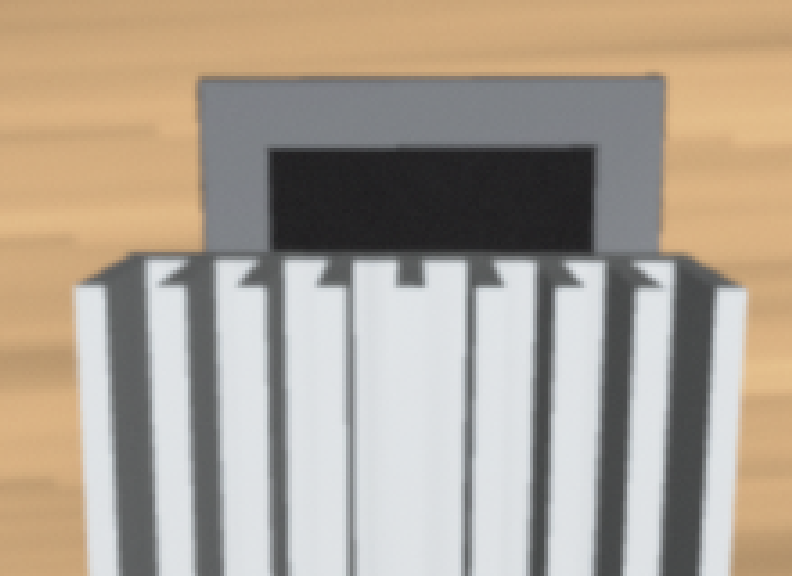

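Run:
```python
from tf import *
cm=camera_model('wrist');o=get_obs()
tf([('pl',121.8,265,4,0),('pr',121.4,394.4,4,0),('il',141.7,284.7,4,0),('ir',141.3,375.3,4,0),('botL',170.3,246,-5.1,1),('botR',170.3,401.7,-5.1,1),('topL',179.7,231.1,24.9,1),('topR',180.6,417.2,24.9,1)],0,cm,o)
```

```text
pl [ 71.08 -35.83]
pr [71.36 45.57]
il [ 58.88 -23.71]
ir [59.16 33.95]
botL [ 52.43 -28.66]
botR [52.46 30.52]
topL [ 52.54 -28.1 ]
topR [52.29 30.02]
pos [ 618.71821869 -147.08114249  124.33763358] -2.4881107492137815
```

send_rows([
  [[0,0,-0.2,3,2,14,1],[0,0,-0.2,6,4,38,1],[0,0,-0.2,6,4,64,1],[0,0,-0.2,6,4,84,1],[0,0,-0.2,6,4,95,1]],
])

```text
time: 29.37
tool_pos: [623.2, -151.3, 25.4]
tcp_rot: [-3.14, 0.005, -0.04]
contact_force: [-1.0, 0.1, -2.3]
grip_width: 57.9
```

send_rows([
  [[0,0,0,0,0,2,1],[0,0,0,0,0,3,1],[0,0,0,0,0,3,1],[0,0,0,0,0,3,1],[0,0,0,0,0,3,1]],
])

```text
time: 29.78
tool_pos: [626.0, -152.5, 27.5]
tcp_rot: [3.141, -0.002, -0.041]
contact_force: [-0.8, -0.0, -1.8]
grip_width: 57.9
```

Run:
```python
from tf import *
capture('top');capture('top')
o=get_obs();print(o['tool_pos'],np.degrees(o['tcp_rot']),o['grip_width'])
im=save('wrist','w25.png')
cv2.imwrite('pics/c25.png',cv2.resize(im[110:260,210:430],None,fx=3.6,fy=3.6,interpolation=cv2.INTER_NEAREST)[:,:,::-1])
```

```text
[ 625.66330832 -152.38684099   27.14239216] [ 1.79962103e+02 -9.83406126e-02 -2.32781544e+00] 57.56758212136341
```

View pics/w25.png

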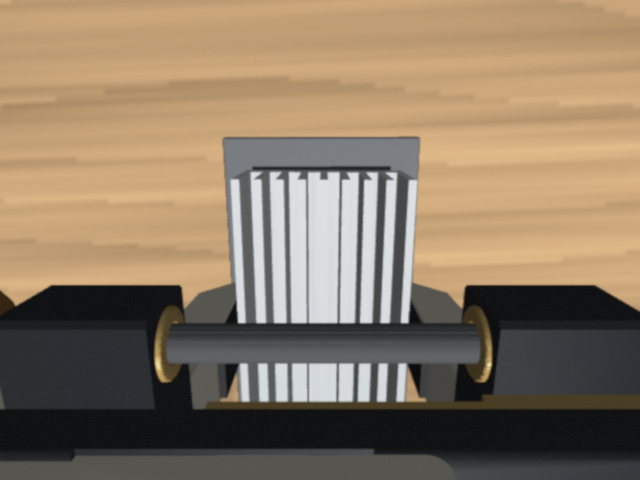

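View pics/c25.png

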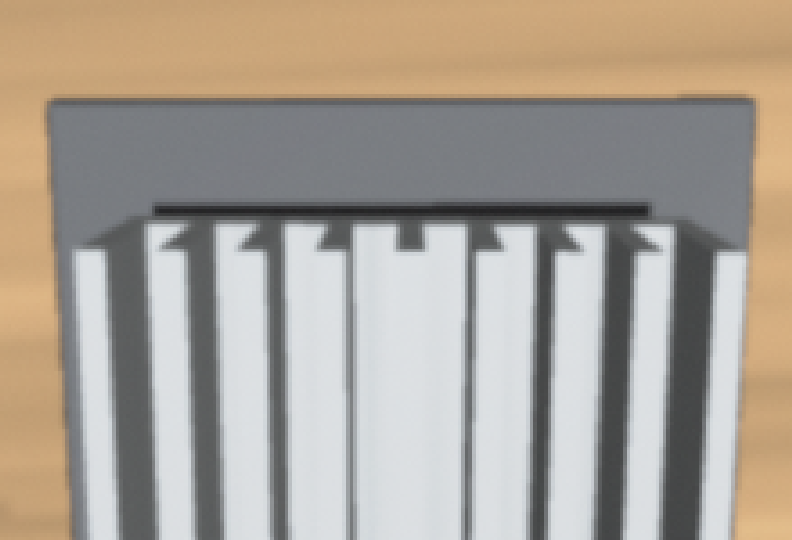

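Run:
```python
from tf import *
cm=camera_model('wrist');o=get_obs()
tf([('pl',138.5,223.9,4,0),('pr',138.0,418.9,4,0),('il',166.9,252.2,4,0),('ir',166.4,390.8,4,0),('botL',170.3,246,-5.1,1),('botR',170.3,401.7,-5.1,1),('topL',179.7,231.1,24.9,1),('topR',180.0,417.2,24.9,1)],0,cm,o)
```

```text
pl [ 63.73 -40.38]
pr [63.98 40.3 ]
il [ 52.11 -29.16]
ir [52.35 29.16]
botL [ 52.45 -28.67]
botR [52.48 30.54]
topL [ 52.51 -28.14]
topR [52.45 30.02]
pos [ 625.49380123 -152.34436721   26.91758926] -2.3311196908543304
```

send_rows([
  [[0,0,-0.2,-0.3,-0.4,4,1],[0,0,-0.2,-0.4,-0.8,8,1],[0,0,-0.2,-0.4,-0.8,12,1],[0,0,-0.2,-0.4,-0.8,14,1],[0,0,-0.2,-0.4,-0.8,14,1]],
])

```text
time: 30.35
tool_pos: [624.2, -151.2, 11.1]
tcp_rot: [-3.141, 0.002, -0.037]
contact_force: [-1.0, -0.2, -1.9]
grip_width: 57.7
```

send_rows([
  [[0,0,0,0,0,0,1],[0,0,0,0,0,0,1],[0,0,0,0,0,0,1],[0,0,0,0,0,0,1]],
])

```text
time: 30.68
tool_pos: [624.9, -151.5, 12.3]
tcp_rot: [3.141, -0.0, -0.037]
contact_force: [0.6, -0.3, -1.8]
grip_width: 57.9
```

Run:
```python
from tf import *
im=save('wrist','w26.png')
cv2.imwrite('pics/c26.png',cv2.resize(im[110:260,210:430],None,fx=3.6,fy=3.6,interpolation=cv2.INTER_NEAREST)[:,:,::-1])
```

```text
(no output)
```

View pics/c26.png

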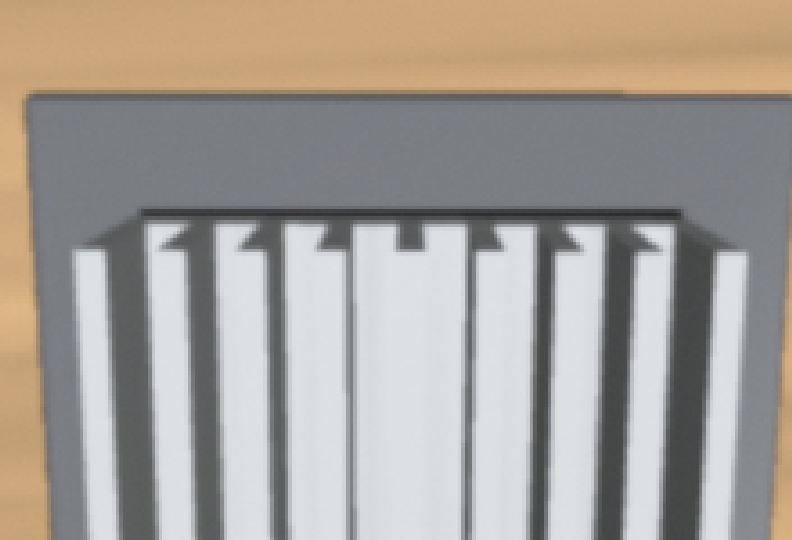

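Aligned: inlay edge columns 142–681 in the crop against the sink's bottom edge 130–690. Lower and release.

send_rows([
  [[0,0,0,0,0,1,1],[0,0,0,0,0,1.8,1],[0,0,0,0,0,2.3,1],[0,0,0,0,0,2.7,1],[0,0,0,0,0,3,1]],
])

```text
time: 31.15
tool_pos: [624.7, -151.4, 9.1]
tcp_rot: [3.142, 0.0, -0.037]
contact_force: [-1.4, 0.6, 0.7]
grip_width: 57.6
```

send_rows([
  [[0,0,0,0,0,0.2,1],[0,0,0,0,0,0.4,1],[0,0,0,0,0,0.4,1]],
])

```text
time: 31.4
tool_pos: [624.7, -151.4, 9.1]
tcp_rot: [3.142, -0.0, -0.037]
contact_force: [-1.9, 1.1, 2.9]
grip_width: 57.7
```

send_rows([
  [[0,0,0,0,0,0,-0.7],[0,0,0,0,0,0,-0.7],[0,0,0,0,0,0,-0.7],[0,0,0,0,0,-0.2,-0.7],[0,0,0,0,0,-4,-0.7]],
])

```text
time: 31.82
tool_pos: [624.4, -151.2, 12.1]
tcp_rot: [-3.141, 0.001, -0.037]
contact_force: [-0.5, -0.2, -0.2]
grip_width: 77.4
```

send_rows([
  [[0,0,0,0,0,-15,-0.8],[0,0,0,0,0,-45,-1],[0,0,0,0,0,-80,-1],[0,0,0,0,0,-115,-1],[0,0,0,-10,0,-140,-1]],
])

```text
time: 32.23
tool_pos: [616.7, -151.4, 156.3]
tcp_rot: [3.14, -0.005, -0.037]
contact_force: [0.6, -0.2, 0.2]
grip_width: 91.7
```

send_rows([
  [[0,0,0,-30,0,-20,-1],[0,0,0,-65,0,-40,-1],[0,0,0,-85,0,-45,-1],[0,0,0,-90,0,-45,-1],[0,0,0,-90,0,-45,-1]],
])

```text
time: 32.65
tool_pos: [524.3, -147.7, 198.7]
tcp_rot: [3.141, -0.001, -0.038]
contact_force: [0.5, -0.5, -0.4]
grip_width: 92.1
```

Run:
```python
from h import *
capture('top');capture('wrist')
o=get_obs();print(o['time'],o['tool_pos'],np.degrees(o['tcp_rot']),o['grip_width'])
im=save('wrist','w27.png'); cm=camera_model('wrist')
r=rectify(im,cm,623,-152,4,75,8);cv2.imwrite('pics/r27.png',cv2.resize(r,(600,600))[:,:,::-1])
save('top','t27.png'); save('scene','s27.png')
```

```text
32.75 [ 525.51209632 -147.7468861   197.46597786] [ 1.79998236e+02 -2.60122643e-02 -2.14318358e+00] 91.37580288754681
```

View pics/r27.png

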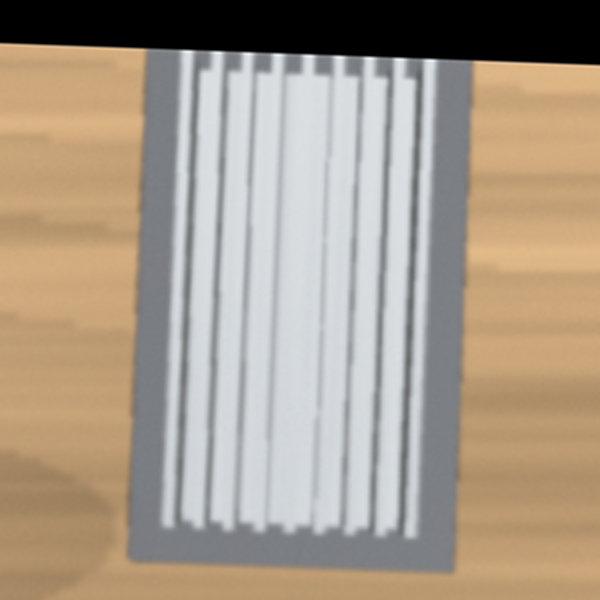

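View pics/t27.png

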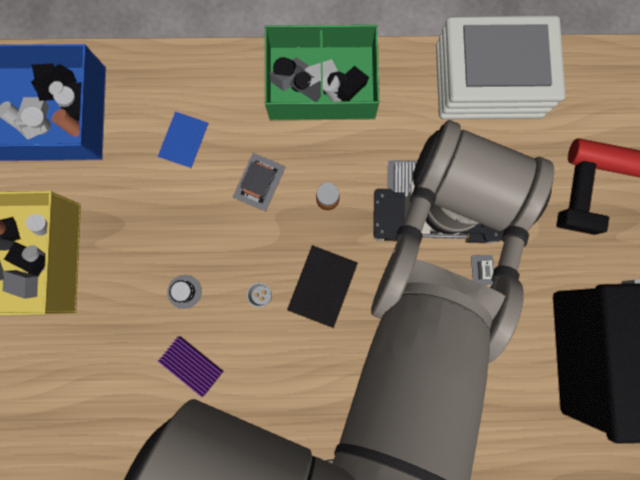

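View pics/s27.png

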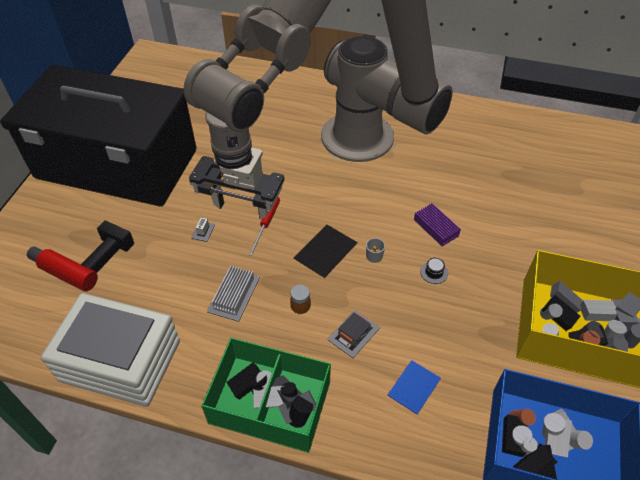

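send_rows([
  [[0,0,0,-16,-30,-15,-1],[0,0,0,-35,-66,-30,-1],[0,0,0,-54,-102,-45,-1],[0,0,0,-73,-138,-50,-1],[0,0,0,-90,-165,-50,-1]],
])

```text
time: 33.32
tool_pos: [441.2, 22.5, 248.6]
tcp_rot: [-3.141, -0.002, -0.037]
contact_force: [0.6, 1.3, -0.4]
grip_width: 91.6
```

send_rows([
  [[0,0,0,-3,-5,0,-1],[0,0,0,-3,-5,0,-1],[0,0,0,-3,-5,0,-1],[0,0,0,-3,-5,0,-1],[0,0,0,-3,-5,0,-1]],
])

```text
time: 33.73
tool_pos: [439.0, 24.6, 247.2]
tcp_rot: [3.141, 0.001, -0.039]
contact_force: [0.5, -0.0, -0.6]
grip_width: 91.9
```

Run:
```python
from h import *
im=save('top','t28.png'); cm=camera_model('top')
t=[cv2.resize(rectify(im,cm,*c,4,70,4),(300,300)) for c in ((461,-297),(428,300),(648,151),(622,-151))]
cv2.imwrite('pics/m28.png',np.vstack([np.hstack(t[:2]),np.hstack(t[2:])])[:,:,::-1])
for l,z in (('jar',0),('cup',0)):
    d=place_of(l,'top')[0]; print(l,d['conf'],unproj(cm,d['location'],z))
```

```text
jar 0.71 [609.49683639  15.2375946    0.        ]Traceback (most recent call last):
  File "<stdin>", line 6, in <module>
IndexError: list index out of range
```

View pics/m28.png

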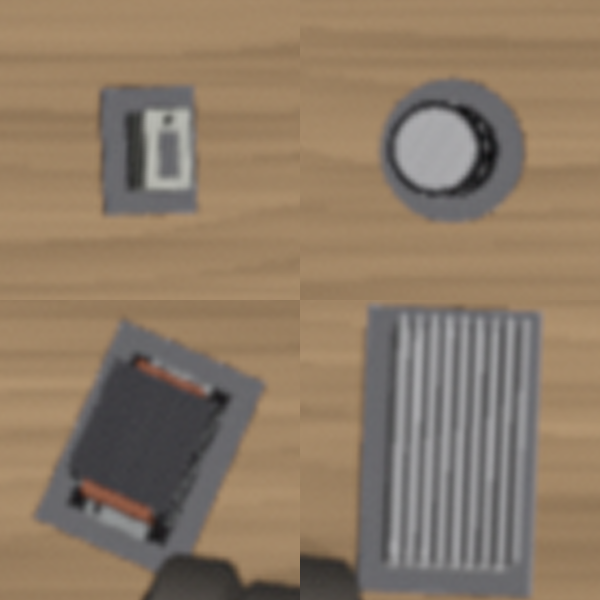

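View pics/t28.png

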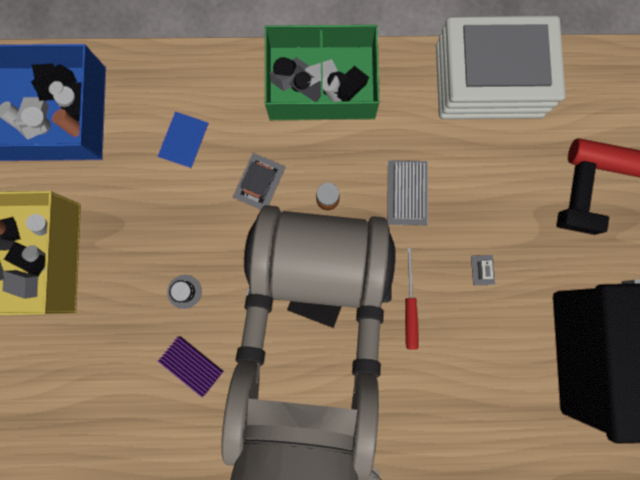

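Run:
```python
from h import *
im=cv2.imread('pics/t28.png')[:,:,::-1].copy(); cm=camera_model('top')
cv2.imwrite('pics/m29.png',np.hstack([cv2.resize(rectify(im,cm,622,-151,z,75,8),(400,400)) for z in (4,34)])[:,:,::-1])
```

```text
(no output)
```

View pics/m29.png

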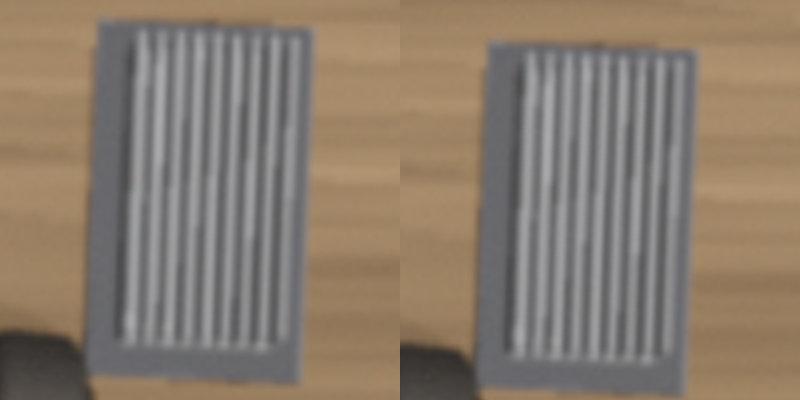

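```bash
python3 plan.py 565 -150 230 -2.1
```

```text
t 33.88 pos [438.6  24.9 247.4] rot [ 1.7999e+02  3.0000e-02 -2.2200e+00] w 91.9 F [ 0.1 -0.4 -0. ] j6 1.49
turn [ 0.01  0.03 -0.12] shift [133.1 169.9  17.3]
```

send_rows([
  [[0,0,0,18,24,0,-1],[0,0,0,42,54,5,-1],[0,0,0,67,86,10,-1],[0,0,0,91,117,14,-1],[0,0,0,115,147,17,-1]],
])

```text
time: 34.3
tool_pos: [548.4, -127.8, 230.1]
tcp_rot: [3.142, 0.0, -0.038]
contact_force: [1.1, 0.8, -0.2]
grip_width: 91.9
```

send_rows([
  [[0,0,0,12,16,0,-1],[0,0,0,17,22,0,-1],[0,0,0,18,23,0,-1],[0,0,0,18,23,0,-1],[0,0,0,18,23,0,-1]],
])

```text
time: 34.72
tool_pos: [564.2, -148.1, 230.9]
tcp_rot: [-3.141, 0.0, -0.036]
contact_force: [-0.4, 0.2, -0.1]
grip_width: 92.2
```

Run:
```python
from h import *
capture('top');capture('top')
im=save('wrist','w30.png'); cm=camera_model('wrist')
W=np.array(cm['world_to_cam']);print(-W[:3,:3].T@W[:3,3])
cv2.imwrite('pics/m30.png',np.hstack([cv2.resize(rectify(im,cm,623,-151,z,75,8),(400,400)) for z in (4,34)])[:,:,::-1])
```

```text
[ 633.19856259 -150.93134912  390.024077  ]
```

View pics/m30.png

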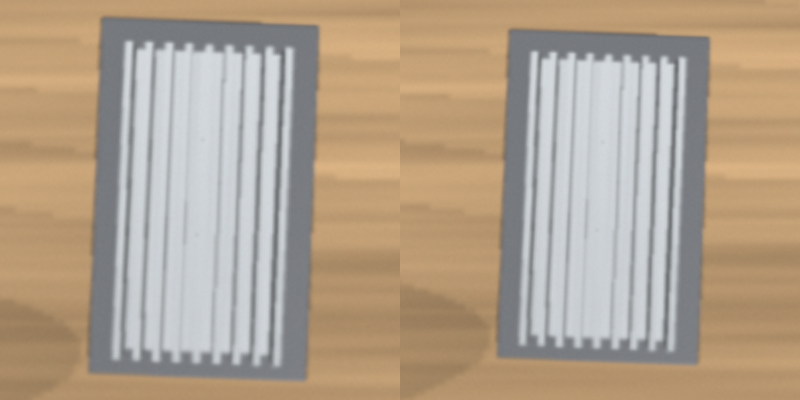

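```bash
python3 -c "
from plant import *
print(close_job())"
```

```text
the job is handed in; nothing more can be done
None
```

All four parts are on their own grey plates. I took them from the top down: relay, capacitor, transformer, heat sink. Each was set down under light contact, no more than about 6 N. The job took about 35 s of the 115 s and is handed in; no verdict is reported.

**Placement:** the last wrist-camera views showed every part flat and upright.
- **Relay, capacitor, transformer:** each is within about 1 mm of its inlay centre. The relay and transformer are turned to within about 1° of their plates.
- **Heat sink:** it is about 1 mm off centre, with its turn matching the plate.

**Disagreement:** the overhead camera put the heat sink about 2.4 mm off along its length. A closer wrist view from above gave about 1 mm, and I trusted that, since the overhead camera is only good to about 2 mm.

**Jar and cup:** both still stood in their places in the scene picture taken after the last part was set down. In the final overhead picture the jar was still there, about 3 mm from the first reading. The arm hid the cup, so the detector did not find it there.

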